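# Hang and lock a bracket in the slotted upright

### The job

Hang the longer of the two loose brackets in the empty slotted upright: first take the tall tin that stands in the way and set it upright in the dish, then hook the bracket's two hooks into the upper two slots and press it down until it is fully home and the spring catch has snapped out over it. Do not knock the lamp bar or its frame, and leave the tower of tins and all the other things where they are.

Things in the scene. Friction and masses are not known exactly. Their poses are not given: they have to be found in the camera images.
- long_grip (a point): Fin of the longer of the two loose aluminium brackets (the one to hang). The fin is straight, upright, 70 mm long, 10 mm thick, its top 54 mm above the bracket's underside: pinch it across. Point: middle of the fin's length and thickness, 34 mm above the underside, 80 mm in front of the back plate's rear face. Axes: x towards the hooks, y across the fin, z up.
- bracket_long: The long bracket, 0.17 kg, standing on its foot plate 140 x 44 x 4 mm (12 mm high lip at the front end), hooks roughly away from the robot; origin under the plate's middle, axes as long_grip. At its back end an upright back plate 36 mm wide, 5 mm thick, 114 mm high, which carries the hooks. Brackets and dish stand in three places, swapped at random.
- long_hook (a point): Upper hook of the long bracket, a tongue sticking 12 mm out of the back plate, 10 mm wide, 8 mm thick; at its end a 5.5 mm thick tooth reaches 14 mm below it. Point: on the back plate's rear face at the tongue's underside, 76 mm above the bracket's underside. A second, equal hook is 44 mm lower. Axes as long_grip.
- short_grip (a point): Fin of the shorter loose bracket (not needed, leave alone): the same shape and heights as the long one, but foot plate 95 mm and fin 47 mm long. Point on the fin's mid-plane, 34 mm above the underside, 57.5 mm in front of its back plate's rear face; axes as for the long one.
- upright_free: The steel slotted upright with no bracket in it: channel 44 mm wide, 34 mm deep, 240 mm high. Its twin 210 mm beside it (either side) already carries a locked bracket, as an example. Origin: at shelf height, middle of the front face; x into the upright (away from the robot), y across, z up. When the bracket is locked, long_grip is at x -80, y 0, z 129 mm here.
- slot_top (a point): Top slot of the free upright: middle of its lower edge, on the front face; axes as the upright. Four slots one above the other through the 4 mm face, each 18 mm wide and 32 mm high, lower edges 39, 83, 127, 171 mm above the shelf. The hooks go in through the upper two with the bracket 14 to 24 mm above home; home, the tongues rest on the lower edges.
- catch (a joint): Spring catch of the free upright, 14 mm wide, 211.5 to 221.5 mm above the shelf, above the top slot. 0: fully out, standing 7 mm out of the face; 0.007: pressed flush. The back plate pushes it in (2.5 rising to 5 N) as the hooks enter; when the bracket is pressed down home its back plate's top passes below the catch, which springs out over it.
- rack: Dark steel frame with a lamp bar over both uprights: bar 40 mm deep, 18 mm thick, underside 300 mm above the shelf, from 60 to 100 mm in front of the upright faces, on arms and posts 200 mm to either side. A vertical gripper over the bracket's place would hit the bar: tilt it back. Origin at shelf height mid-way between the upright faces; axes as the upright.
- tin_mid (a point): The tall tin: translucent, round, aluminium screw lid, 52 mm diameter, 110 mm high, 0.14 kg. It stands alone before the free upright, about 125 mm from its face, in the bracket's way. Point at its centre, 55 mm above its underside; z up.
- tall_tin: The tall tin itself, origin at the centre of its underside.
- dish_floor (a point): Empty white ceramic dish, 130 mm wide at the rim, 100 mm at the foot, 26 mm high. Point at the centre of its inner floor, 5 mm above its underside; z up.
- tin0: Lowest tin of a tower of four flat tins, each 66 mm diameter and 18 mm high (the tower is 72 mm high). Origin at the centre of its underside, on the shelf. Leave the tower standing.
- tin1: Second tin of the tower; origin at the centre of its underside.
- tin2: Third tin of the tower; origin at the centre of its underside.
- tin3: Top tin of the tower; origin at the centre of its underside.
- pen: Aluminium lens pen with rubber tip lying on the shelf, 125 mm long along its x axis, 12 mm thick; origin on the shelf under its middle. Leave alone.
- filter_wrench: Black plastic filter wrench lying flat on the shelf: open ring 78 mm wide with a 70 mm handle towards its -x, 10 mm thick; origin under the ring's centre. Leave alone.
- fluid_bottle: Small bottle, 40 mm diameter, 110 mm high; origin at the centre of its underside. Leave alone.

How it is judged:
By the outcome, as a careful person would: the job done as asked, in the order asked, and still so for the second after the job is handed in, with the robot touching nothing.
It also fails if it takes over 61 s, if anything falls off the work surface, if the arm or the gripper's body presses on something with over 40 N, if the wrist force passes 120 N, or if a joint passes its speed limit or range.

### The arm

A 7-joint arm with a two-finger parallel gripper is mounted at the origin on the work surface. World frame = base frame: x ahead of the robot, y to its left, z up, the work surface at z = 0. Lengths are in m, angles in rad, forces in N, time in s.
With the tool pointing down it reaches from about 0.425 to 0.875 m from the base axis. Payload 4.7 kg.
Tool frame: the origin (TCP) lies between the finger pads; the fingertips stand 14 mm ahead of it and the grasp point (between the pads) lies 5 mm behind it; z points along the fingers, y is the line along which they close (so a half turn about z gives the same grasp; the last joint's range is limited). The gripper opens to 87 mm and grips with 3 to 60 N. Pads are 19 mm wide; open, the fingers measure 117 mm over their backs; the gripper's body (75 mm by 190 mm) begins 51 mm behind the grasp point.
Start: joints at [1.234, 0.321, -0.07, 1.45, 0.023, 1.371, -0.057], TCP at [0.223, -0.61, 0.21] pointing down, gripper open.
Joint ranges: [-2.86, 2.86], [-0.3, 2.09], [-1.38, 1.24], [0.06, 2.45], [-1.56, 4.7], [0.09, 2.05], [-2.69, 2.69]. Speed limits (rad/s): [2.57, 2.57, 3.14, 3.14, 3.14, 3.14, 3.14].

### API

Orientations are given as a rotation vector (axis times angle).
In Python, from bench import ctrl gives the robot as it stands.
- The arm moves only by the shell command python3 -m inch 'ROWS' [OPENING] [FORCE]. ROWS is JSON, a list of rows, each a list of 6 numbers: the shift along the world's x, y, z in mm, then the turn, a rotation vector about the world's x, y, z in degrees. In form: [[tx, ty, tz, rx, ry, rz], ...]. A call has 1 to 20 rows; each row is the pose to reach, as a shift and turn from the pose commanded when the call began; what a row does not reach only later rows make up. A row lasts 1/8 s, in which the tool goes at most 62.5 mm and 10.7 degrees, less where a joint would pass 70% of its speed; a pose out of reach is approached as far as the arm can. A call with a gripper value outside its range is refused whole. OPENING is the finger opening in mm, from 0 to 87, set as the call begins (- or left out, the last holds). The fingers move at their own pace and stop on an object; FORCE is the grip in N (left out, the last holds). Time passes only in rows, so rows that repeat a pose let the fingers close. It gives the time, the measured TCP pose, the force, the opening and the grip force at its end, in the units of the state.
- ctrl.get_state(): the state, without advancing time (a new reading comes with each control period).
- ctrl.get_image(name): name is "side" or "top"; returns (picture, depth): 400x640x3 uint8, red, green, blue; 400x640 float32, m along the optical axis (not along the pixel's ray), 0 where there is no reading.
- ctrl.camera_params(name): a dict with "mtx" (3x3 intrinsics, pixels), "dist_coeffs" ([k1, k2, p1, p2, k3] as OpenCV has them; the pictures are not rectified), "T" (4x4, takes a point from camera to world coordinates). Camera axes: x right, y down, z forward; pixel columns grow to the right and rows downward; lengths in m; the calibration is good to about 2 mm. A picture is of the moment at which its call begins. camera_params takes no time and is no camera call.
- ctrl.close_job(): hands the job in; it is judged then, once.
The state is a dict: "time": time; "joint_positions": joint angles; "qd": joint speeds; "joint_torque": joint torques, N m; "position": TCP position; "tool_rot": TCP orientation; "ft_force": force on the tool from outside, world axes, zero at the start; "torque": the same for the moment, N m; "grip_width": opening from 0.0 (shut) to 1.0 (fully open); "grip_force": force on a finger pad.
Only numpy, scipy, OpenCV 4.12 (cv2) and the standard library are available. Lean on these libraries where they do the work, as an engineer would, in place of code of your own. Each camera call takes 0.05 s, during which the arm holds its last target. There are 200 camera calls.

## Working session

There is one attempt and no reset: what is moved stays moved. The work goes in short steps, Python scripts to look and compute and a shell command to move; the robot and the scene stay as the last step left them, time stands still between calls to the robot, and variables do not carry over. Pictures are saved under pics/ and viewed, at most 10 in all, crops included, and the job is handed in when it is done.

```bash
mkdir -p pics; ls
cat > h.py <<'E'
import numpy as np,cv2
from bench import ctrl
def grab(n):
    im,d=ctrl.get_image(n); np.savez('%s.npz'%n,im=im,d=d); return im,d
def load(n):
    z=np.load('%s.npz'%n); return z['im'],z['d']
def rays(n,uv):
    p=ctrl.camera_params(n);K=np.array(p['mtx']);D=np.array(p['dist_coeffs']);T=np.array(p['T'])
    x=cv2.undistortPoints(np.array(uv,float).reshape(-1,1,2),K,D).reshape(-1,2)
    return T[:3,3],np.c_[x,np.ones(len(x))]@T[:3,:3].T
def onz(n,uv,z):
    o,r=rays(n,uv); return o+r*((z-o[2])/r[:,2])[:,None]
def cloud(n,d):
    h,w=d.shape; u,v=np.meshgrid(np.arange(w),np.arange(h))
    o,r=rays(n,np.c_[u.ravel(),v.ravel()]); P=o+r*d.reshape(-1,1); P[d.ravel()<=0]=np.nan
    return P.reshape(h,w,3)
E
python3 - <<'E'
from h import *
for n in('top','side'):
    im,d=grab(n); cv2.imwrite('pics/%s0.png'%n,im[...,::-1])
    p=ctrl.camera_params(n); print(n,np.round(p['T'],3).tolist(),np.round(p['mtx'],1).tolist(),p['dist_coeffs'],(d>0).mean())
print(ctrl.get_state())
E
```

```text
pics
top [[0.006, -0.997, 0.079, 0.525], [-1.0, -0.006, -0.005, -0.025], [0.006, -0.079, -0.997, 1.287], [0.0, 0.0, 0.0, 1.0]] [[414.2, 0.0, 320.0], [0.0, 414.2, 199.2], [0.0, 0.0, 1.0]] [0.03237856 0.         0.         0.         0.        ] 0.995953125
side [[0.831, -0.407, 0.379, 0.296], [-0.556, -0.596, 0.58, -0.53], [-0.01, -0.692, -0.722, 0.785], [0.0, 0.0, 0.0, 1.0]] [[372.4, 0.0, 323.9], [0.0, 372.4, 205.9], [0.0, 0.0, 1.0]] [-0.0147305  0.         0.         0.         0.       ] 0.9960078125
{'time': 0.1, 'joint_positions': array([ 1.23410429,  0.32175639, -0.07007876,  1.45156911,  0.02260408,
        1.37078488, -0.05688856]), 'qd': array([-0.00079099, -0.00134074,  0.00104586, -0.00411238,  0.00158849,
        0.00062935, -0.00049865]), 'joint_torque': array([ 5.13778741e-04, -4.92567873e+01, -4.05530417e-01, -3.13396454e+01,
       -6.41408237e-02,  3.94438673e-02,  8.09658150e-05]), 'position': array([ 0.22313662, -0.60994556,  0.20875788]), 'tool_rot': array([-3.09172467e+00, -5.47961803e-01,  6.26647078e-04]), 'ft_force': array([-0.72510308, -0.17740247,  0.00696242]), 'torque': array([ 0.01328572,  0.01089569, -0.0232665 ]), 'grip_force': 0.0, 'grip_width': 1.0007663701239993}
```

View pics/top0.png

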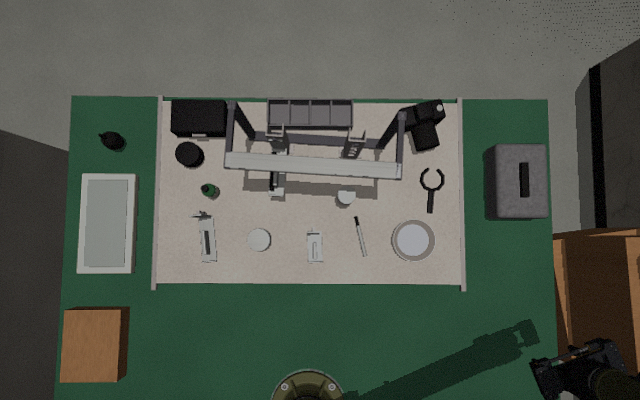

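View pics/side0.png

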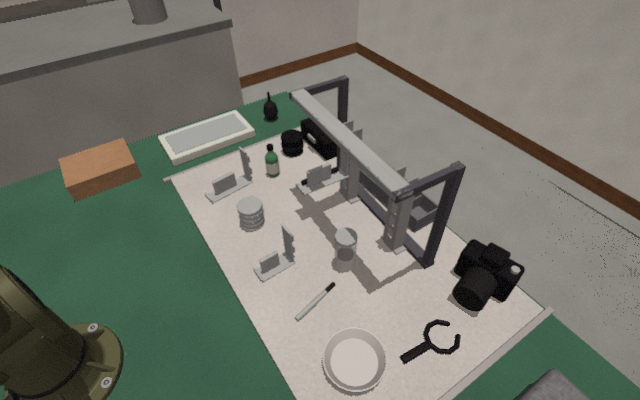

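The top view shows the long bracket at about (207,240), the short one at (315,247), the dish at (413,240) and the tall tin at (345,198). The free upright is at about (355,145), and the tower is at (259,240). Next I'll measure these from depth.

Run:
```python
from h import *
im,d=load('top'); P=cloud('top',d); np.set_printoptions(precision=4,suppress=True)
def reg(n,u0,v0,u1,v1,zl,zh):
    q=P[v0:v1,u0:u1].reshape(-1,3); m=(q[:,2]>zl)&(q[:,2]<zh); q=q[m]
    print(n,len(q),'mean',q.mean(0),'med',np.median(q,0),'min',q.min(0),'max',q.max(0)); return q
print('shelf',np.nanmedian(P[265:280,180:300].reshape(-1,3),0),'side table',P[300,300])
reg('tin lid',330,185,362,212,.09,.14)
reg('dish',385,215,440,265,.015,.05); reg('dishfloor',403,230,423,250,-.01,.05)
reg('tower',244,225,274,255,.05,.1)
def line(n,q):
    c=q.mean(0)[:2]; _,s,vt=np.linalg.svd(q[:,:2]-c,full_matrices=False); v=vt[0]*np.sign(vt[0][0]); t=(q[:,:2]-c)@v; print(n,'dir',v,'deg',np.degrees(np.arctan2(v[1],v[0])),t.min(),t.max())
q=reg('long fin',195,222,220,266,.045,.07); line('fin',q)
q=reg('long back',188,205,222,228,.1,.14); line('back',q)
q=reg('long plate',188,205,222,270,.0015,.012); line('plate',q)
reg('bar',222,145,402,185,.29,.35)
q=reg('uprightfree',340,120,375,165,.22,.26)
q=reg('uprightother',265,115,290,165,.22,.26)
# side
S,ds=load('side'); Ps=cloud('side',ds)
Q=Ps.reshape(-1,3)
def box(n,x0,x1,y0,y1,z0,z1):
    m=(Q[:,0]>x0)&(Q[:,0]<x1)&(Q[:,1]>y0)&(Q[:,1]<y1)&(Q[:,2]>z0)&(Q[:,2]<z1); q=Q[m]; print(n,len(q),'med',np.median(q,0),'min',q.min(0),'max',q.max(0)) if len(q) else print(n,0); return q
box('side upright',.6,.85,-.2,-.05,.2,.25)
box('tin',.45,.62,-.14,-.04,.1,.12)
q=box('longfin',.3,.5,.25,.4,.045,.07); 
cv2.imwrite('pics/c1.png',np.vstack([cv2.resize(im[110:270,185:385,::-1],None,fx=2,fy=2,interpolation=2) if 0 else cv2.resize(im[195:270,185:285,::-1],(400,300),interpolation=2), cv2.resize(im[115:190,325:425,::-1],(400,300),interpolation=2)]))
a=cv2.imread('pics/c1.png'); b=cv2.resize(S[130:280,300:500,::-1],(400,300),interpolation=2);c=cv2.resize(S[130:205,195:295,::-1],(400,300),interpolation=2)
cv2.imwrite('pics/c1.png',np.hstack([a,np.vstack([b,c])]))
```

```text
shelf [0.4027 0.2109 0.0167] side table [ 0.3173  0.027  -0.0003]
tin lid 277 mean [ 0.6284 -0.1059  0.1255] med [ 0.6286 -0.1048  0.1267] min [ 0.6038 -0.13    0.0906] max [ 0.6545 -0.082   0.1327]
dish 2440 mean [ 0.5043 -0.3131  0.0237] med [ 0.5049 -0.3131  0.0209] min [ 0.429  -0.3971  0.015 ] max [ 0.5788 -0.2302  0.0486]
dishfloor 398 mean [ 0.5037 -0.3141  0.0215] med [ 0.5049 -0.3148  0.0216] min [ 0.4746 -0.3437  0.0143] max [ 0.5326 -0.2844  0.0275]
tower 446 mean [0.5024 0.145  0.0874] med [0.5033 0.1455 0.0882] min [0.4692 0.1118 0.0501] max [0.5352 0.1782 0.0954]
long fin 86 mean [0.4957 0.3056 0.0616] med [0.4978 0.3053 0.0646] min [0.459  0.299  0.0464] max [0.5257 0.3156 0.07  ]
fin dir [0.9919 0.1269] deg 7.288556146677759 -0.03656925710510312 0.030898020856526903
long back 41 mean [0.5709 0.315  0.1218] med [0.5699 0.3159 0.1281] min [0.5652 0.2994 0.1001] max [0.5824 0.3332 0.1351]
back dir [ 0.0744 -0.9972] deg -85.73099138610485 -0.018492048987443877 0.01554430641118678
long plate 40 mean [0.5142 0.3318 0.011 ] med [0.512  0.3401 0.011 ] min [0.4107 0.2704 0.0081] max [0.6054 0.3726 0.012 ]
plate dir [ 0.9998 -0.0175] deg -1.0022274550496402 -0.10377471085337205 0.09113310156671432
bar 3312 mean [ 0.6797 -0.0155  0.3342] med [ 0.679  -0.016   0.3345] min [ 0.6472 -0.2196  0.3151] max [0.7289 0.1958 0.3401]
uprightfree 158 mean [ 0.7601 -0.124   0.2449] med [ 0.755  -0.1234  0.2458] min [ 0.7455 -0.1463  0.2207] max [ 0.7879 -0.102   0.2599]
uprightother 191 mean [0.771  0.0862 0.2424] med [0.7665 0.0857 0.2411] min [0.7578 0.0627 0.2204] max [0.7987 0.1096 0.26  ]
side upright 54 med [ 0.7797 -0.1049  0.2371] min [ 0.7522 -0.1456  0.2008] max [ 0.7896 -0.1024  0.2499]
tin 73 med [ 0.609  -0.1167  0.1093] min [ 0.6039 -0.1285  0.1001] max [ 0.6196 -0.088   0.1199]
longfin 94 med [0.4787 0.3007 0.058 ] min [0.4606 0.2948 0.0452] max [0.4991 0.3069 0.0699]
```

View pics/c1.png

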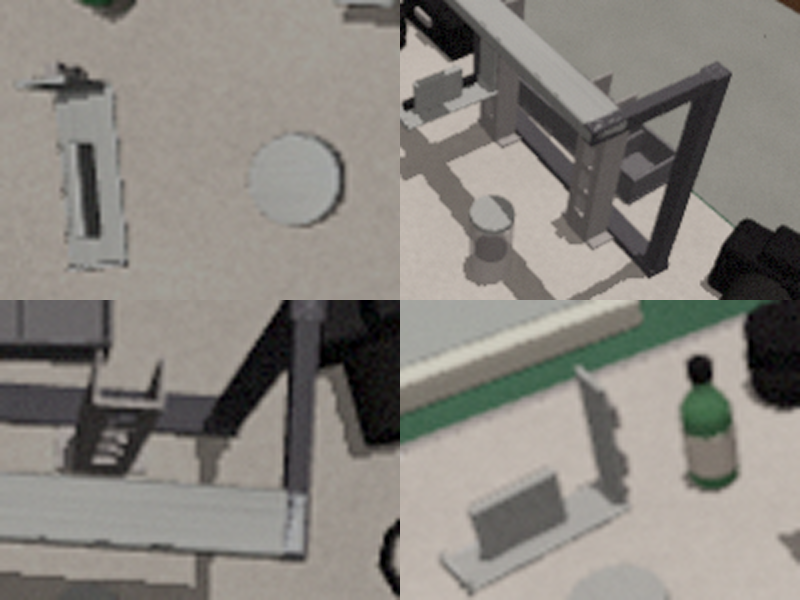

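The crops show the free upright's front face with its slots towards the camera. The long bracket's fin is about 6–7° off the x axis, with its hooks at the far end. The shelf is at z≈16 mm. Next I'll refine the upright, bar, bracket and tin poses.

Run:
```python
from h import *
np.set_printoptions(precision=4,suppress=True)
T,d=load('top'); P=cloud('top',d); S,ds=load('side'); Q=cloud('side',ds)
sh=P[265:280,180:300].reshape(-1,3); print('shelf z std',sh[:,2].std(),'side shelf',np.nanmedian(Q[250:300,220:235].reshape(-1,3),0))
def sel(A,x0,x1,y0,y1,z0,z1):
    q=A.reshape(-1,3);lo=np.array([x0,y0,z0]);hi=np.array([x1,y1,z1]); return q[((q>lo)&(q<hi)).all(1)]
# front faces: project to (x,y) histogram
for n,A in(('top',P),('side',Q)):
  for y0 in(-.17,.04):
    q=sel(A,.69,.80,y0,y0+.11,.05,.25)
    q=q[q[:,0]<np.percentile(q[:,0],70)] if len(q) else q
    if len(q)<10: print(n,y0,len(q)); continue
    B=np.c_[q[:,1],q[:,2],np.ones(len(q))]; w=np.ones(len(q),bool)
    for _ in range(8):
        c=np.linalg.lstsq(B[w],q[w,0],rcond=None)[0]; r=q[:,0]-B@c; w=np.abs(r)<.004
    print(n,y0,'N',w.sum(),'x=a y+b z+c',c,'x@mid',c@[q[w,1].mean(),.1,1],'y',np.percentile(q[w,1],[1,50,99]),'rms',r[w].std())
# bar edges in the top picture at z=.334: front edge
q=sel(P,.6,.75,-.23,.21,.325,.345)
ys=np.arange(-.18,.16,.02); f=[];bk=[]
for y in ys:
    s=q[np.abs(q[:,1]-y)<.01]; f.append(np.percentile(s[:,0],2)); bk.append(np.percentile(s[:,0],98))
print('bar front fit',np.polyfit(ys,f,1),'back',np.polyfit(ys,bk,1),'z',np.median(q[:,2]), 'y ends',q[:,1].min(),q[:,1].max())
# upright tops
for y0 in(-.17,.04):
    q=sel(P,.73,.82,y0,y0+.11,.247,.265); print('top edge',len(q),q.min(0),q.max(0),np.median(q,0))
    for y in np.arange(y0,y0+.11,.006):
        s=q[np.abs(q[:,1]-y)<.003]
        if len(s):print('   %.3f %.4f %.4f %d'%(y,s[:,0].min(),s[:,0].max(),len(s)))
# tin lid circle, fin top
for n,A in(('top',P),('side',Q)):
    q=sel(A,.59,.67,-.15,-.06,.118,.135); 
    if len(q): print(n,'lid',len(q),q.min(0),q.max(0),(q.min(0)+q.max(0))/2)
    q=sel(A,.45,.54,.28,.33,.05,.075)
    if len(q):
        c=np.polyfit(q[:,0],q[:,1],1); print(n,'fin',len(q),'slope deg',np.degrees(np.arctan(c[0])),'y@.49',np.polyval(c,.49),q.min(0),q.max(0),np.median(q,0))
```

```text
shelf z std nan side shelf [0.3751 0.0333 0.0155]
top -0.17 N 202 x=a y+b z+c [ 0.0608 -0.0035  0.761 ] x@mid 0.7531649904934599 y [-0.1455 -0.1242 -0.102 ] rms 0.0008030619419672123
top 0.04 N 220 x=a y+b z+c [0.0321 0.0553 0.7477] x@mid 0.755942178614731 y [0.0642 0.0855 0.1097] rms 0.0018853447352234932
side -0.17 N 462 x=a y+b z+c [ 0.0427 -0.0019  0.76  ] x@mid 0.7544276904004416 y [-0.145  -0.1293 -0.1001] rms 0.0012992539583706886
side 0.04 N 74 x=a y+b z+c [-0.2248 -0.402   0.8069] x@mid 0.7482474545971917 y [0.0643 0.0823 0.1013] rms 0.0022261731840445814
bar front fit [0.0587 0.6603] back [0.0594 0.6988] z 0.3345769304129027 y ends -0.22383762500314558 0.19575496270420334
top edge 78 [ 0.7515 -0.1463  0.2476] [ 0.7879 -0.1031  0.2622] [ 0.7587 -0.1246  0.2561]
   -0.146 0.7515 0.7851 23
   -0.140 0.7521 0.7552 4
   -0.134 0.7518 0.7541 5
   -0.128 0.7527 0.7577 7
   -0.122 0.7526 0.7570 6
   -0.116 0.7535 0.7570 6
   -0.110 0.7540 0.7566 4
   -0.104 0.7540 0.7879 23
top edge 81 [0.7631 0.0634 0.2476] [0.7975 0.1094 0.2604] [0.7681 0.0837 0.2555]
   0.064 0.7631 0.7952 20
   0.070 0.7642 0.7762 9
   0.076 0.7647 0.7683 8
   0.082 0.7649 0.7683 5
   0.088 0.7647 0.7681 5
   0.094 0.7650 0.7682 6
   0.100 0.7660 0.7679 4
   0.106 0.7657 0.7975 20
   0.112 0.7662 0.7832 4
top lid 262 [ 0.6038 -0.13    0.1204] [ 0.6545 -0.082   0.1327] [ 0.6292 -0.106   0.1265]
top fin 119 slope deg 6.863808970169935 y@.49 0.3060254686263436 [0.459 0.299 0.05 ] [0.5257 0.3156 0.0748] [0.4936 0.3061 0.0688]
side lid 357 [ 0.6044 -0.1314  0.1182] [ 0.6572 -0.0796  0.1315] [ 0.6308 -0.1055  0.1248]
side fin 184 slope deg 7.192463561808398 y@.49 0.3031777599266178 [0.4606 0.2948 0.0501] [0.5302 0.3143 0.0742] [0.4936 0.3034 0.065 ]
```

```bash
cat >> h.py <<'E'
from scipy.spatial.transform import Rotation as R
def tool(yaw,tilt):  # closing axis horizontal, tool leaning back by tilt deg
    return R.from_euler('z',yaw,degrees=True)*R.from_euler('y',-tilt,degrees=True)*R.from_euler('x',180,degrees=True)
def plan(g,yaw,tilt,back=0.):  # row that brings the grasp point to g
    s=ctrl.get_state(); t=tool(yaw,tilt); z=t.apply([0,0,1]); c=R.from_rotvec(s['tool_rot'])
    p=np.array(g)+z*(.005-back); e=min(((t*R.from_euler('z',k,degrees=True))*c.inv() for k in(0,180)),key=lambda r:r.magnitude())
    print(np.round((p-s['position'])*1e3,1).tolist(),np.round(e.as_rotvec(degrees=True),1).tolist())
def st():
    s=ctrl.get_state(); c=R.from_rotvec(s['tool_rot']); z=c.apply([0,0,1]); print('t',s['time'],'g',np.round((s['position']-.005*z)*1e3,1),'z',np.round(z,3),'y',np.round(c.apply([0,1,0]),3),'q',np.round(s['joint_positions'],2),'f',np.round(s['ft_force'],1),s['grip_width']*87,s['grip_force'])
E
python3 - <<'E'
from h import *
plan([.6295,-.1058,.094],-10,25,.15)
plan([.6295,-.1058,.094],-10,25)
E
```

```text
[346.0, 514.8, 16.7] [2.1, -25.2, -29.6]
[408.4, 503.8, -119.3] [2.1, -25.2, -29.6]
```

```bash
python3 -m inch '[[40,60,30,0,-5,-6],[90,120,30,0.5,-10,-12],[130,180,30,1,-15,-18],[170,240,30,1.5,-20,-24],[200,300,30,2.1,-25.2,-29.6],[240,360,30,2.1,-25.2,-29.6],[280,420,25,2.1,-25.2,-29.6],[320,470,20,2.1,-25.2,-29.6],[346,515,17,2.1,-25.2,-29.6],[346,515,17,2.1,-25.2,-29.6],[346,515,17,2.1,-25.2,-29.6],[346,515,17,2.1,-25.2,-29.6]]' 87
python3 - <<'E'
from h import *
st(); plan([.6295,-.1058,.094],-10,25)
E
```

```text
time: 1.6
position: [0.5688, -0.0959, 0.2262]
tool_rot: [3.017, -0.263, 0.667]
ft_force: [-0.2, -0.2, 0.1]
grip_width: 0.998
grip_force: 0.0
t 1.6 g [566.7 -95.5 230.8] z [ 0.415 -0.076 -0.907] y [-0.174 -0.985  0.003] q [ 0.97 -0.2  -0.77  1.99 -0.19  0.87 -1.47] f [-0.2 -0.2  0.1] 86.85948752414876 0.0
[62.8, -10.3, -136.8] [0.1, -0.1, 0.0]
```

```bash
python3 -m inch '[[10,-2,-23,0,0,0],[21,-3,-46,0,0,0],[31,-5,-68,0,0,0],[42,-7,-91,0,0,0],[52,-9,-114,0,0,0],[63,-10,-137,0,0,0],[63,-10,-137,0,0,0]]' 87; python3 -m inch '[[0,0,0,0,0,0],[0,0,0,0,0,0],[0,0,0,0,0,0],[0,0,0,0,0,0],[0,0,0,0,0,0],[0,0,0,0,0,0]]' 30 20
python3 - <<'E'
from h import *
st()
E
```

```text
time: 2.48
position: [0.6301, -0.1074, 0.0868]
tool_rot: [3.019, -0.268, 0.661]
ft_force: [-0.3, -0.3, -0.4]
grip_width: 0.999
grip_force: 0.0
time: 3.22
position: [0.6326, -0.1058, 0.0902]
tool_rot: [3.017, -0.264, 0.67]
ft_force: [-1.2, -0.8, 1.4]
grip_width: 0.586
grip_force: 20.0
t 3.225 g [ 630.6 -105.4   94.7] z [ 0.416 -0.076 -0.906] y [-0.174 -0.985  0.003] q [ 0.91  0.18 -0.85  2.02  0.32  0.59 -1.88] f [-1.2 -0.8  1.4] 50.963344735311885 19.98929829111148
```

```bash
python3 -m inch '[[0,0,10,0,0,0],[0,0,30,0,0,0],[-5,-10,55,0,0,0],[-15,-35,75,0,0,0],[-35,-65,80,0,0,0],[-60,-105,80,0,0,0],[-85,-145,80,0,0,0],[-110,-180,80,0,0,0],[-122,-200,80,0,0,0],[-127,-208,80,0,0,0],[-127,-208,80,0,0,0],[-127,-208,60,0,0,0],[-127,-208,40,0,0,0],[-127,-208,25,0,0,0],[-127,-208,15,0,0,0],[-127,-208,15,0,0,0]]'
python3 - <<'E'
from h import *
st()
im,d=grab('top');S,ds=grab('side')
a=cv2.resize(im[190:290,350:480,::-1],(390,300),interpolation=2);b=cv2.resize(S[230:400,260:481,::-1],(390,300),interpolation=2)
cv2.imwrite('pics/c2.png',np.hstack([a,b]))
P=cloud('side',ds).reshape(-1,3)
q=P[(P[:,0]>.4)&(P[:,0]<.61)&(P[:,1]>-.41)&(P[:,1]<-.22)&(P[:,2]>.039)&(P[:,2]<.047)];print('rim side',q.min(0),q.max(0))
E
```

```text
time: 5.22
position: [0.5053, -0.3126, 0.1041]
tool_rot: [3.019, -0.263, 0.668]
ft_force: [0.2, -0.0, -2.0]
grip_width: 0.588
grip_force: 20.0
t 5.225 g [ 503.3 -312.2  108.6] z [ 0.415 -0.074 -0.907] y [-0.173 -0.985  0.001] q [ 1.29  0.05 -0.67  2.08 -0.26  0.65 -0.94] f [ 0.2 -0.  -2. ] 51.17391193707951 19.98997201822931
rim side [ 0.43942964 -0.37813616  0.03901606] [ 0.56798395 -0.26375125  0.0454253 ]
```

View pics/c2.png

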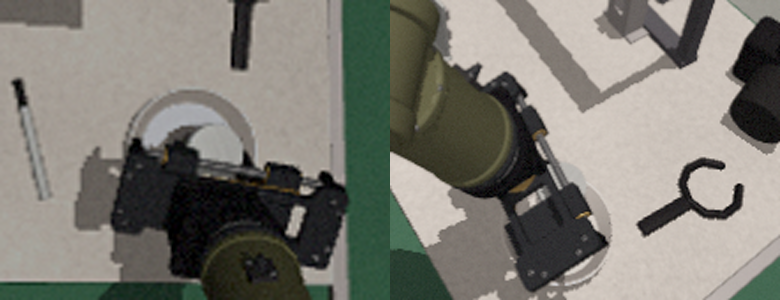

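The tin hangs over the middle of the dish, with the rim visible evenly around it. I'll lower it the last 10 mm in small steps and watch the force.

```bash
python3 -m inch '[[0,0,-4,0,0,0],[0,0,-7,0,0,0],[0,0,-9,0,0,0],[0,0,-9,0,0,0]]'
```

```text
time: 5.82
position: [0.5052, -0.3134, 0.0956]
tool_rot: [3.018, -0.264, 0.668]
ft_force: [-0.7, -0.1, -1.3]
grip_width: 0.586
grip_force: 20.0
```

```bash
python3 -m inch '[[0,0,-1,0,0,0],[0,0,-1,0,0,0]]';  python3 -m inch '[[0,0,0,0,0,0],[0,0,0,0,0,0],[0,0,0,0,0,0],[0,0,0,0,0,0],[0,0,0,0,0,0]]' 87; python3 -m inch '[[-10,2,23,0,0,0],[-21,3,46,0,0,0],[-31,5,70,0,0,0],[-45,7,110,0,0,0],[-55,9,140,0,0,0],[-60,10,160,0,0,0],[-60,10,170,0,0,0]]'
python3 - <<'E'
from h import *
st(); yaw=7
plan([.4935,.3060,.050],7,40,.14); plan([.4935,.3060,.050],7,40)
E
```

```text
time: 6.08
position: [0.5057, -0.3136, 0.0952]
tool_rot: [3.017, -0.264, 0.669]
ft_force: [-0.6, 0.2, 0.3]
grip_width: 0.589
grip_force: 20.0
time: 6.7
position: [0.5053, -0.3134, 0.0948]
tool_rot: [3.017, -0.263, 0.669]
ft_force: [-0.1, -0.2, 0.1]
grip_width: 0.981
grip_force: 0.0
time: 7.58
position: [0.4455, -0.3039, 0.2661]
tool_rot: [3.015, -0.264, 0.67]
ft_force: [0.8, 0.5, -0.1]
grip_width: 1.003
grip_force: 0.0
t 7.575 g [ 443.4 -303.5  270.7] z [ 0.417 -0.077 -0.906] y [-0.174 -0.985  0.004] q [ 1.36 -0.25 -0.55  1.97 -0.44  1.06 -0.79] f [ 0.8  0.5 -0.1] 87.2196742148132 0.0
[-38.1, 599.3, -112.7] [-0.2, -15.0, 17.0]
[51.2, 610.3, -220.0] [-0.2, -15.0, 17.0]
```

```bash
python3 -m inch '[[20,40,0,0,0,0],[40,100,0,0,0,2],[50,160,0,0,0,4],[55,220,0,0,0,6],[55,280,0,0,-2,8],[55,335,0,0,-4,10],[50,390,0,0,-6,12],[40,445,0,0,-8,14],[30,500,-10,-0.1,-10,16],[10,550,-30,-0.2,-12,17],[-10,580,-60,-0.2,-14,17],[-38,599,-100,-0.2,-15,17],[-38,599,-113,-0.2,-15,17],[-38,599,-113,-0.2,-15,17],[-38,599,-113,-0.2,-15,17]]' 60
python3 - <<'E'
from h import *
st(); 
plan([.4935,.3060,.050],7,40,.05);plan([.4935,.3060,.050],7,40)
im,d=grab('top');P=cloud('top',d).reshape(-1,3)
q=P[(P[:,0]>.45)&(P[:,0]<.54)&(P[:,1]>.28)&(P[:,1]<.33)&(P[:,2]>.06)&(P[:,2]<.075)]; print(len(q),q.min(0),q.max(0))
S,ds=grab('side');a=im[180:300,150:310,::-1];b=S[100:220,160:320,::-1];cv2.imwrite('pics/c3.png',cv2.resize(np.hstack([a,b]),(800,300),interpolation=2))
E
```

```text
time: 9.45
position: [0.5039, 0.1582, 0.1293]
tool_rot: [-2.929, -0.172, -1.032]
ft_force: [0.8, -0.8, -0.0]
grip_width: 0.691
grip_force: 0.0
t 9.45 g [500.8 157.9 133.2] z [ 0.623  0.066 -0.78 ] y [ 0.115 -0.993  0.007] q [-0.34 -0.3  -0.19  2.42  0.51  0.44 -2.39] f [ 0.8 -0.8 -0. ] 60.15624922906759 0.0
[-39.1, 144.3, -44.8] [0.6, -1.2, 0.4]
[-7.2, 148.2, -83.1] [0.6, -1.2, 0.4]
99 [0.45903229 0.29792251 0.0605471 ] [0.52562691 0.31545294 0.07499644]
```

View pics/c3.png

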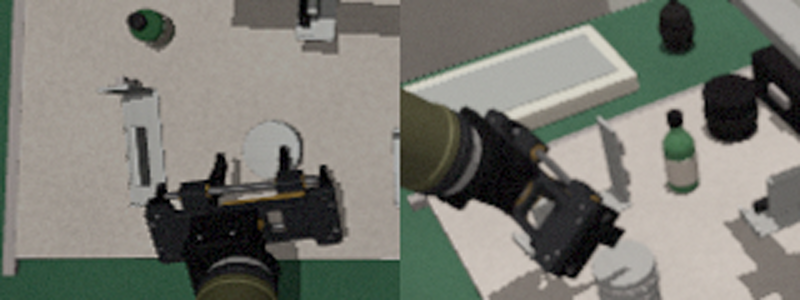

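The bracket hasn't moved. The arm stopped short at y=0.158, above the tower and clear of it, because j2 and j4 reached their limits when the tool was tilted this close in. I'll go up and out with less tilt, then approach the fin from straight above.

```bash
python3 -m inch '[[5,0,20,0,4,0],[10,5,40,0,8,0],[10,40,40,0,8,0],[8,80,40,0,8,0],[0,120,40,0,8,0],[-4,148,30,0,6,0],[-5,148,20,0,3,0],[-6,148,10,0,0,0],[-7,148,0,0,0,0],[-7,148,0,0,0,0],[-7,148,0,0,0,0]]' 60
python3 - <<'E'
from h import *
st(); 
plan([.4935,.3060,.050],7,40)
E
```

```text
time: 10.92
position: [0.4976, 0.3046, 0.129]
tool_rot: [-2.931, -0.173, -1.031]
ft_force: [0.7, 0.5, 0.5]
grip_width: 0.687
grip_force: 0.0
t 10.925 g [494.5 304.3 132.9] z [ 0.622  0.065 -0.78 ] y [ 0.115 -0.993  0.009] q [ 0.48 -0.19 -1.27  2.23  0.52  0.5  -2.68] f [0.7 0.5 0.5] 59.78895959490961 0.0
[-0.9, 1.8, -82.9] [0.6, -1.2, 0.4]
```

```bash
python3 -m inch '[[0,0,20,6.2,0.7,-7.8],[0,0,40,12.4,1.3,-15.6],[0,0,60,18.7,2,-23.4],[0,0,60,24.9,2.6,-31.2],[0,0,60,31.1,3.3,-39],[0,0,60,37.3,3.9,-46.8],[0,0,60,43.5,4.6,-54.6],[0,0,60,49.8,5.2,-62.4],[0,0,60,56,5.9,-70.2],[0,0,60,62.2,6.5,-78],[0,0,60,68.4,7.2,-85.8],[0,0,60,74.6,7.8,-93.6],[0,0,60,80.9,8.5,-101.4],[0,0,60,87.1,9.1,-109.2],[0,0,60,93.3,9.8,-117],[0,0,60,99.5,10.4,-124.8],[0,0,60,105.7,11.1,-132.6],[0,0,60,111.3,11.6,-139.6],[0,0,60,111.3,11.6,-139.6],[0,0,60,111.3,11.6,-139.6]]'
python3 - <<'E'
from h import *
st(); 
plan([.4935,.3060,.050],7,40,0);
plan([.4935,.3060,.090],7,40,0)
E
```

```text
time: 13.42
position: [0.583, 0.1879, 0.2083]
tool_rot: [-0.817, 1.981, 0.055]
ft_force: [0.1, 0.5, 0.8]
grip_width: 0.689
grip_force: 0.0
t 13.425 g [579.2 186.1 211. ] z [ 0.762  0.357 -0.541] y [-0.565  0.775 -0.283] q [-0.46 -0.3   0.17  2.45 -1.56  0.1  -2.69] f [0.1 0.5 0.8] 59.9395499088815 0.0
[-86.3, 118.5, -162.1] [9.6, 20.7, -30.9]
[-86.3, 118.5, -122.1] [9.6, 20.7, -30.9]
```

The positive turn about the tool axis drove j7 into its limit, so j7 increases with a negative turn. I'll unwind that way, up in free space.

```bash
python3 -m inch '[[-10,10,15,-7.6,-3.6,5.4],[-20,20,30,-15.2,-7.2,10.8],[-30,30,40,-22.8,-10.8,16.2],[-40,40,50,-30.4,-14.4,21.6],[-50,50,50,-38,-18,27],[-60,60,50,-45.6,-21.6,32.4],[-60,60,50,-53.2,-25.2,37.8],[-60,60,50,-60.8,-28.8,43.2],[-60,60,50,-68.4,-32.4,48.6],[-60,60,50,-76,-36,54],[-60,60,50,-83.6,-39.6,59.4],[-60,60,50,-83.6,-39.6,59.4]]'
python3 - <<'E'
from h import *
st(); plan([.50,.26,.26],7,15); plan([.50,.26,.26],52,15)
E
```

```text
time: 14.92
position: [0.5672, 0.27, 0.2381]
tool_rot: [-2.301, 0.511, -0.99]
ft_force: [0.1, -0.4, 0.7]
grip_width: 0.687
grip_force: 0.0
t 14.925 g [563.4 268.3 240.9] z [ 0.749  0.355 -0.559] y [-0.116 -0.76  -0.639] q [-0.33 -0.3  -0.18  2.37  0.17  0.1  -2.69] f [ 0.1 -0.4  0.7] 59.74643369111673 0.0
[-65.9, -9.9, 17.1] [-38.8, 28.0, 24.6]
[-66.4, -9.0, 17.1] [-49.1, 11.7, 66.8]
```

```bash
python3 -m inch '[[-10,0,5,-8,5.5,5],[-20,-2,10,-15,11,10],[-35,-4,15,-23,17,15],[-50,-6,17,-31,22,20],[-66,-10,17,-38.8,28,24.6],[-66,-10,17,-38.8,28,24.6],[-66,-10,17,-38.8,28,24.6]]'
python3 - <<'E'
from h import *
st(); plan([.4935,.306,.14],7,40); plan([.4935,.306,.14],7,15)
E
```

```text
time: 15.8
position: [0.5012, 0.2599, 0.2548]
tool_rot: [-3.091, -0.187, -0.408]
ft_force: [-0.2, -0.4, 0.3]
grip_width: 0.688
grip_force: 0.0
t 15.8 g [499.9 259.7 259.6] z [ 0.257  0.033 -0.966] y [ 0.121 -0.993 -0.002] q [-0.72 -0.07  0.11  1.83  0.14  1.16 -2.1 ] f [-0.2 -0.4  0.3] 59.85390866460512 0.0
[-4.5, 46.5, -118.6] [2.9, -24.8, 0.0]
[-6.4, 46.3, -119.6] [-0.1, 0.0, 0.1]
```

```bash
python3 -m inch '[[-2,20,-30,0,0,0],[-4,46,-60,0,0,0],[-5,46,-80,1,-8,0],[-5,46,-90,2,-16,0],[-5,46,-100,2.5,-21,0],[-5,46,-100,2.5,-21,0],[-5,46,-100,2.5,-21,0]]'
python3 - <<'E'
from h import *
st(); plan([.4935,.306,.05],7,38)
E
```

```text
time: 16.68
position: [0.4951, 0.3036, 0.1541]
tool_rot: [-2.948, -0.179, -0.963]
ft_force: [0.8, -0.4, -0.0]
grip_width: 0.688
grip_force: 0.0
t 16.675 g [492.1 303.3 158.1] z [ 0.586  0.069 -0.807] y [ 0.12  -0.993  0.002] q [-0.29 -0.13 -0.54  2.2   0.58  0.64 -2.69] f [ 0.8 -0.4 -0. ] 59.844349803629626 0.0
[1.5, 2.8, -108.0] [0.4, -1.8, 0.1]
```

```bash
python3 -m inch '[[1,-10,30,-1,8,0],[3,-30,60,-2,16,0],[5,-46,100,-2.5,21,0],[5,-46,100,-2.5,21,0]]'; python3 -m inch '[[0,0,0,-2.6,-0.3,9.7],[0,0,0,-5.1,-0.7,19.3],[0,0,0,-7.7,-1,29],[0,0,0,-10.3,-1.3,38.6],[0,0,0,-12.9,-1.7,48.3],[0,0,0,-15.4,-2,58],[0,0,0,-18,-2.3,67.6],[0,0,0,-20.6,-2.6,77.3],[0,0,0,-23.1,-3,86.9],[0,0,0,-25.7,-3.3,96.6],[0,0,0,-28.3,-3.6,106.3],[0,0,0,-30.8,-4,115.9],[0,0,0,-33.4,-4.3,125.6],[0,0,0,-36,-4.6,135.2],[0,0,0,-38.6,-5,144.9],[0,0,0,-41.1,-5.3,154.6],[0,0,0,-43.7,-5.6,164.2],[0,0,0,-46,-5.9,172.9],[0,0,0,-46,-5.9,172.9]]'
python3 - <<'E'
from h import *
st(); plan([.4935,.306,.14],7,40)
E
```

```text
time: 17.18
position: [0.5052, 0.2581, 0.2601]
tool_rot: [-3.088, -0.178, -0.42]
ft_force: [0.4, 0.4, -0.4]
grip_width: 0.691
grip_force: 0.0
time: 19.55
position: [0.5002, 0.2596, 0.2546]
tool_rot: [-0.149, 2.878, 0.03]
ft_force: [0.6, -0.9, 0.3]
grip_width: 0.692
grip_force: 0.0
t 19.55 g [498.9 259.4 259.4] z [ 0.256  0.034 -0.966] y [-0.104  0.995  0.007] q [-0.37 -0.06 -0.23  1.82  0.11  1.16  1.05] f [ 0.6 -0.9  0.3] 60.18453962931677 0.0
[-3.5, 46.8, -118.4] [2.4, -25.0, 0.9]
```

```bash
python3 -m inch '[[-2,20,-30,0,0,0],[-4,46,-60,0,0,0],[-4,47,-80,1,-8,0.3],[-4,47,-90,2,-16,0.6],[-4,47,-108,2.4,-25,0.9],[-4,47,-118,2.4,-25,0.9],[-4,47,-118,2.4,-25,0.9],[-4,47,-118,2.4,-25,0.9]]'
python3 - <<'E'
from h import *
st(); plan([.4935,.306,.05],7,40)
E
```

```text
time: 20.55
position: [0.4978, 0.3072, 0.1388]
tool_rot: [-0.15, 2.438, 0.054]
ft_force: [-0.4, 0.2, -0.0]
grip_width: 0.692
grip_force: 0.0
t 20.55 g [494.6 306.9 142.6] z [ 0.639  0.078 -0.765] y [-0.122  0.993 -0.001] q [-0.43 -0.11 -0.45  2.25  0.8   0.6   0.22] f [-0.4  0.2 -0. ] 60.16638871899298 0.0
[-1.1, -0.9, -92.6] [0.0, 0.1, -0.0]
```

```bash
python3 -m inch '[[0,0,-25,0,0,0],[0,0,-50,0,0,0],[0,0,-70,0,0,0],[-1,-1,-84,0,0,0],[-1,-1,-91,0,0,0],[-1,-1,-91,0,0,0],[-1,-1,-91,0,0,0]]'; python3 -m inch '[[0,0,0,0,0,0],[0,0,0,0,0,0],[0,0,0,0,0,0],[0,0,0,0,0,0],[0,0,0,0,0,0],[0,0,0,0,0,0],[0,0,0,0,0,0],[0,0,0,0,0,0]]' 0 35;  python3 - <<'E'
from h import *
st()
E
```

```text
time: 21.42
position: [0.4972, 0.3067, 0.048]
tool_rot: [-0.15, 2.437, 0.053]
ft_force: [0.8, 0.2, -0.1]
grip_width: 0.689
grip_force: 0.0
time: 22.42
position: [0.4962, 0.3063, 0.0469]
tool_rot: [-0.153, 2.438, 0.053]
ft_force: [-0.5, 1.0, -0.1]
grip_width: 0.114
grip_force: 35.0
t 22.425 g [493.  305.9  50.7] z [ 0.639  0.078 -0.765] y [-0.124  0.992 -0.002] q [-0.43  0.08 -0.48  2.33  1.23  0.54 -0.23] f [-0.5  1.  -0.1] 9.914438858176531 34.994439154397696
```

Run:
```python
from h import *
for a in([.493,.306,.11],7.1,40),([.49,.26,.25],7,18),([.47,.05,.25],2,18),([.49,-.117,.25],-3.4,18),([.56,-.117,.22],-3.4,30),([.59,-.117,.18],-3.4,40.05),([.6287,-.1169,.165],-3.4,40.05): plan(*a)
```

```text
[-0.0, 0.1, 59.3] [0.1, 0.1, -0.0]
[-4.7, -46.1, 198.3] [-2.6, 21.9, -0.1]
[-24.7, -256.3, 198.3] [-1.6, 22.0, -5.1]
[-4.7, -423.4, 198.3] [-0.6, 22.1, -10.4]
[66.3, -423.5, 168.8] [-0.2, 10.1, -10.5]
[97.0, -423.5, 129.3] [0.1, 0.0, -10.5]
[135.7, -423.4, 114.3] [0.1, 0.0, -10.5]
```

```bash
python3 -m inch '[[0,0,8,0,0,0],[0,0,20,0,0,0],[0,0,45,0,0,0],[0,0,75,-0.5,4,0],[0,-10,105,-1,8,0],[-2,-20,140,-1.5,13,0],[-4,-35,175,-2,18,0],[-5,-50,198,-2.6,21.9,0],[-9,-90,198,-2.4,22,-1],[-13,-135,198,-2.2,22,-2],[-18,-185,198,-2,22,-3.5],[-25,-235,198,-1.6,22,-5.1],[-23,-285,198,-1.3,22,-7],[-15,-335,198,-0.9,22,-8.5],[-8,-385,198,-0.7,22.1,-10],[-5,-423,198,-0.6,22.1,-10.4],[-5,-423,198,-0.6,22.1,-10.4],[-5,-423,198,-0.6,22.1,-10.4]]'
python3 - <<'E'
from h import *
st()
for a in([.49,-.117,.25],-3.4,18),([.56,-.117,.22],-3.4,30),([.59,-.117,.18],-3.4,40.05),([.6287,-.1169,.165],-3.4,40.05): plan(*a)
E
```

```text
time: 24.68
position: [0.4907, -0.116, 0.2442]
tool_rot: [0.083, 2.828, -0.013]
ft_force: [0.4, 0.8, -0.9]
grip_width: 0.113
grip_force: 35.0
t 24.675 g [ 489.2 -115.9  248.9] z [ 0.307 -0.018 -0.952] y [0.059 0.998 0.   ] q [ 0.23 -0.25 -0.01  2.01 -0.06  1.08  1.75] f [ 0.4  0.8 -0.9] 9.831220433732607 34.993997833225876
[0.8, -1.1, 1.1] [-0.0, -0.1, -0.0]
[71.8, -1.2, -28.5] [-0.7, -12.1, -0.0]
[102.5, -1.2, -68.0] [-1.3, -22.1, -0.0]
[141.2, -1.1, -83.0] [-1.3, -22.1, -0.0]
```

```bash
python3 -m inch '[[25,0,-10,-0.2,-4,0],[50,-1,-20,-0.5,-8,0],[72,-1,-32,-0.7,-12.5,0],[85,-1,-50,-1,-17,0],[100,-1,-66,-1.3,-22.1,0],[115,-1,-75,-1.3,-22.1,0],[130,-1,-83,-1.3,-22.1,0],[141,-1,-83,-1.3,-22.1,0],[141,-1,-83,-1.3,-22.1,0],[141,-1,-83,-1.3,-22.1,0]]'
python3 - <<'E'
from h import *
np.set_printoptions(precision=4,suppress=True)
st(); plan([.6287,-.1169,.165],-3.4,40.05)
S,ds=grab('side'); im,d=grab('top'); 
b=cv2.resize(S[150:260,320:450,::-1],(650,550),interpolation=2); cv2.imwrite('pics/c4.png',b)
for n,dd in(('top',d),('side',ds)):
    P=cloud(n,dd).reshape(-1,3)
    q=P[(P[:,0]>.685)&(P[:,0]<.725)&(P[:,1]>-.15)&(P[:,1]<-.09)&(P[:,2]>.1)&(P[:,2]<.26)]; print(n,len(q)); 
    if len(q): print(q.min(0),q.max(0),np.median(q,0))
E
```

```text
time: 25.92
position: [0.6321, -0.1174, 0.1622]
tool_rot: [0.072, 2.44, -0.026]
ft_force: [0.4, -0.3, -2.9]
grip_width: 0.114
grip_force: 35.0
t 25.925 g [ 628.9 -117.2  166. ] z [ 0.643 -0.038 -0.765] y [ 0.059  0.998 -0.   ] q [ 0.15 -0.09  0.04  2.2  -0.24  0.35  1.9 ] f [ 0.4 -0.3 -2.9] 9.878959788178934 34.993898479733616
[-0.2, 0.3, -1.0] [0.0, 0.1, -0.0]
top 10
[ 0.7149 -0.1272  0.2007] [ 0.7204 -0.118   0.2192] [ 0.7176 -0.1219  0.2167]
side 570
[ 0.6855 -0.142   0.133 ] [ 0.723  -0.0963  0.2474] [ 0.7044 -0.1227  0.1788]
```

View pics/c4.png

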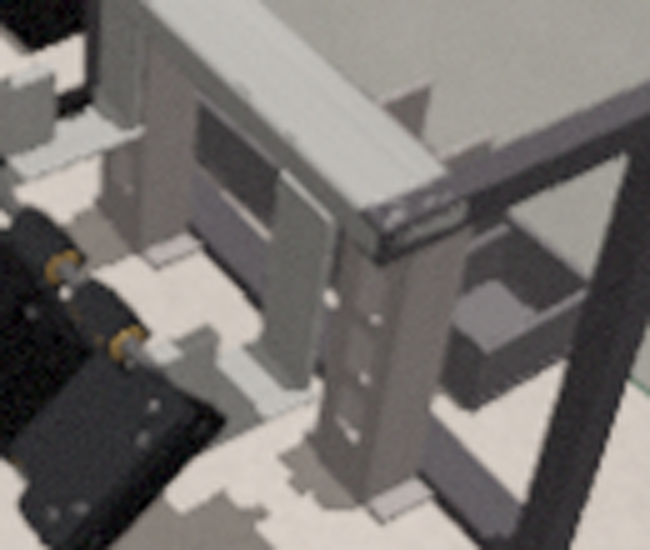

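The bracket is held level with its back plate facing the upright, and its hooks are aimed at the upper slots. Next I'll check its pitch, centre and top height against the upright in the same view.

Run:
```python
from h import *
np.set_printoptions(precision=4,suppress=True)
S,ds=load('side'); Q=cloud('side',ds).reshape(-1,3)
def fit(n,q,tol=.003):
    B=np.c_[q[:,1]+.122,q[:,2]-.19,np.ones(len(q))]; w=np.ones(len(q),bool)
    for _ in range(10):
        c=np.linalg.lstsq(B[w],q[w,0],rcond=None)[0]; r=q[:,0]-B@c; w=np.abs(r)<tol
    print(n,w.sum(),'dx/dy %.4f dx/dz %.4f x@(-.122,.19) %.4f rms %.4f'%(*c,r[w].std()),'y',np.percentile(q[w,1],[0,2,98,100]),'z',np.percentile(q[w,2],[0,2,98,100])); return q[w]
def b(x0,x1,y0,y1,z0,z1):
    lo=np.array([x0,y0,z0]);hi=np.array([x1,y1,z1]); return Q[((Q>lo)&(Q<hi)).all(1)]
fit('plate front',b(.695,.712,-.15,-.09,.14,.26))
q=fit('upright',b(.742,.765,-.155,-.09,.03,.26))
for z in(.14,.17,.2,.23):
    s=b(.695,.712,-.15,-.09,z-.01,z+.01); print('plate z',z,s[:,1].min(),s[:,1].max(),np.median(s[:,0]))
for z in(.06,.1,.14,.18):
    s=q[np.abs(q[:,2]-z)<.012]; print('upr z',z,s[:,1].min(),s[:,1].max()) if len(s) else 0
s=b(.60,.70,-.18,-.06,.125,.145); print('foot',len(s), np.polyfit(s[:,0],s[:,2],1) if len(s)>5 else '')
```

```text
plate front 408 dx/dy 0.0426 dx/dz -0.0007 x@(-.122,.19) 0.7047 rms 0.0009 y [-0.1396 -0.1386 -0.1033 -0.1014] z [0.14   0.143  0.2458 0.2474]
upright 508 dx/dy 0.0538 dx/dz 0.0032 x@(-.122,.19) 0.7545 rms 0.0010 y [-0.1453 -0.1446 -0.1007 -0.0987] z [0.0304 0.0333 0.1968 0.2591]
plate z 0.14 -0.14195353378364173 -0.09728854040777501 0.7033795413303322
plate z 0.17 -0.1385764813337732 -0.10136128668412336 0.7046420920559442
plate z 0.2 -0.13869992937506603 -0.10288928944478515 0.7047526804625082
plate z 0.23 -0.13887793504633344 -0.10363390360716229 0.7046334293528319
upr z 0.06 -0.14450869297453584 -0.09980318591155662
upr z 0.1 -0.14492309721376723 -0.09873956632971909
upr z 0.14 -0.14450862877586657 -0.10045827251694367
upr z 0.18 -0.14523273783329982 -0.10017079970043768
foot 218 [0.0116 0.1286]
```

```bash
python3 -m inch '[[6,0.6,-1,0,0,0],[14,0.2,-1,0,0,0],[22,-0.3,-1,0,0,0],[28,-0.7,-1,0,0,0],[32,-0.9,-1,0,0,0],[35,-1.1,-1,0,0,0],[37,-1.2,-1,0,0,0],[37,-1.2,-1,0,0,0]]'
python3 - <<'E'
from h import *
st()
E
```

```text
time: 27.02
position: [0.6692, -0.119, 0.1608]
tool_rot: [0.072, 2.441, -0.027]
ft_force: [0.6, -0.8, -1.6]
grip_width: 0.114
grip_force: 35.0
t 27.025 g [ 666.  -118.8  164.6] z [ 0.643 -0.038 -0.765] y [ 0.059  0.998 -0.   ] q [ 0.15 -0.01  0.04  2.12 -0.23  0.34  1.88] f [ 0.6 -0.8 -1.6] 9.926777706591725 34.993881583213806
```

No contact force with the tongues about 4 mm past the face, so the hooks are in the slots. I'll push the rest of the way in.

```bash
python3 -m inch '[[2,-0.1,0,0,0,0],[4,-0.2,0,0,0,0],[5,-0.3,0,0,0,0],[6,-0.4,0,0,0,0],[7,-0.4,0,0,0,0],[8,-0.5,0,0,0,0],[8,-0.5,0,0,0,0]]'
python3 - <<'E'
from h import *
st()
E
```

```text
time: 27.9
position: [0.6763, -0.1194, 0.1603]
tool_rot: [0.072, 2.442, -0.026]
ft_force: [-9.7, 0.1, 1.4]
grip_width: 0.111
grip_force: 35.0
t 27.9 g [ 673.1 -119.2  164.1] z [ 0.642 -0.038 -0.766] y [0.059 0.998 0.   ] q [ 0.14  0.01  0.03  2.11 -0.23  0.34  1.88] f [-9.7  0.1  1.4] 9.635441705108569 34.99438147991896
```

```bash
python3 -m inch '[[0,0,-3,0,0,0],[0,0,-6,0,0,0],[0,0,-9,0,0,0],[0,0,-12,0,0,0],[0,0,-14,0,0,0],[0,0,-16,0,0,0],[0,0,-16,0,0,0]]' - 50
python3 - <<'E'
from h import *
st()
E
```

```text
time: 28.78
position: [0.673, -0.1191, 0.1423]
tool_rot: [0.073, 2.449, -0.024]
ft_force: [-29.3, 2.4, 12.5]
grip_width: 0.11
grip_force: 50.0
t 28.775 g [ 669.8 -118.9  146.1] z [ 0.637 -0.036 -0.77 ] y [0.059 0.998 0.001] q [ 0.15  0.03  0.03  2.12 -0.26  0.31  1.91] f [-29.3   2.4  12.5] 9.589377697384794 50.00223578419536
```

Run:
```python
from h import *
np.set_printoptions(precision=4,suppress=True)
S,ds=grab('side'); T,d=grab('top')
b=cv2.resize(S[130:260,310:440,::-1],(400,400),interpolation=2);a=cv2.resize(T[110:240,290:420,::-1],(400,400),interpolation=2); cv2.imwrite('pics/c5.png',np.hstack([a,b]))
Q=cloud('side',ds).reshape(-1,3)
q=Q[(Q[:,0]>.72)&(Q[:,0]<.753)&(Q[:,1]>-.137)&(Q[:,1]<-.105)&(Q[:,2]>.15)&(Q[:,2]<.25)]
for z in np.arange(.15,.25,.01):
    s=q[np.abs(q[:,2]-z)<.005]; print('%.3f'%z,len(s),np.median(s[:,0]+.059*(-.122-s[:,1])) if len(s) else '')
print(ctrl.get_state()['torque'],ctrl.get_state()['ft_force'])
```

```text
0.150 11 0.7452409282669759
0.160 19 0.7439009037541443
0.170 28 0.7421012468733168
0.180 23 0.740282503795506
0.190 20 0.7388013803022093
0.200 21 0.7366194121836894
0.210 2 0.7342310028402763
0.220 0 
0.230 0 
0.240 0 
[0.4688 3.5779 0.1336] [-30.2824   2.3188  10.5841]
```

View pics/c5.png

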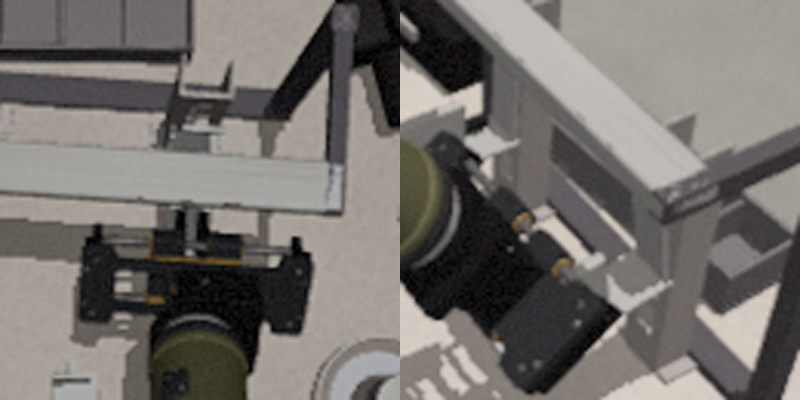

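The picture shows the bracket has pitched about 10° in the grip, with its top leaning back towards the robot. The spring catch levered it, so the upper tooth never went behind the face. I'll back out gently, re-level it, and retry with a firmer grip, lower entry and a stronger push before going down.

```bash
python3 -m inch '[[-3,0,1,0,0,0],[-6,0,3,0,0,0],[-10,0.3,5,0,0,0],[-16,0.6,7,0,0,0],[-24,1,9,0,0,0],[-32,1.5,12,0,0,0],[-40,2,16,0,0,0],[-46,2.4,20,0,0,0],[-46,2.4,20,0,0,0]]' - 60
python3 - <<'E'
from h import *
np.set_printoptions(precision=4,suppress=True)
st()
S,ds=grab('side'); T,d=grab('top')
b=cv2.resize(S[130:260,310:440,::-1],(400,400),interpolation=2);a=cv2.resize(T[110:240,290:420,::-1],(400,400),interpolation=2); cv2.imwrite('pics/c6.png',np.hstack([a,b]))
Q=cloud('side',ds).reshape(-1,3)
q=Q[(Q[:,0]>.66)&(Q[:,0]<.73)&(Q[:,1]>-.137)&(Q[:,1]<-.105)&(Q[:,2]>.15)&(Q[:,2]<.29)]
for z in np.arange(.15,.28,.01):
    s=q[np.abs(q[:,2]-z)<.005]; print('%.3f'%z,len(s),np.median(s[:,0]+.059*(-.122-s[:,1])) if len(s) else '')
u=Q[(Q[:,0]>.742)&(Q[:,0]<.765)&(Q[:,1]>-.16)&(Q[:,1]<-.08)&(Q[:,2]>.03)&(Q[:,2]<.26)];print('upr',np.median(u,0),u.min(0),u.max(0))
E
```

```text
time: 30.0
position: [0.6313, -0.1172, 0.1658]
tool_rot: [0.072, 2.439, -0.027]
ft_force: [0.6, -0.2, -2.1]
grip_width: 0.11
grip_force: 60.0
t 30.0 g [ 628.1 -117.   169.6] z [ 0.644 -0.039 -0.764] y [ 0.059  0.998 -0.   ] q [ 0.16 -0.1   0.03  2.2  -0.24  0.36  1.9 ] f [ 0.6 -0.2 -2.1] 9.549928690526063 59.998342520557344
0.150 134 0.6830409809092125
0.160 80 0.7020066009076722
0.170 24 0.7039036380393136
0.180 23 0.7027034209389492
0.190 23 0.7008427360121325
0.200 28 0.699385843296914
0.210 24 0.6967881057411318
0.220 26 0.6952573179825875
0.230 33 0.6934632658414575
0.240 30 0.6916728251504016
0.250 27 0.6897244253710015
0.260 38 0.6878915124072873
0.270 16 0.6886401046400532
0.280 0 
upr [ 0.7546 -0.1341  0.1171] [ 0.751  -0.1461  0.0302] [ 0.765  -0.099   0.2591]
```

View pics/c6.png

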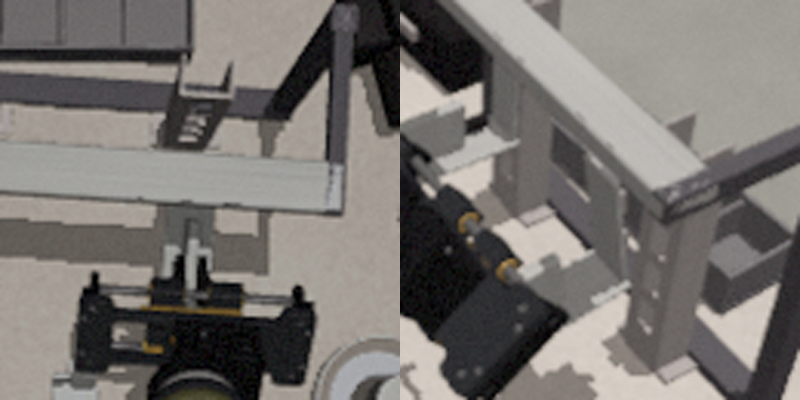

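The upright hasn't moved, and the bracket is held firmly but pitched 10.2°. I'll set it level on the free shelf in front, then re-grip it nearer to the hooks and higher on the fin at the proper tilt.

```bash
python3 -m inch '[[-12,0.7,-10,0.1,2,0],[-25,1.5,-25,0.3,5,0],[-38,2.2,-45,0.5,8,0],[-43,2.5,-70,0.6,10.2,0],[-43,2.5,-92,0.6,10.2,0],[-43,2.5,-106,0.6,10.2,0],[-43,2.5,-113,0.6,10.2,0],[-43,2.5,-113,0.6,10.2,0]]' - 60; python3 -m inch '[[0,0,-2,0,0,0],[0,0,-4,0,0,0],[0,0,-5,0,0,0],[0,0,-5,0,0,0]]'
python3 - <<'E'
from h import *
st()
E
```

```text
time: 31.1
position: [0.5878, -0.1145, 0.0512]
tool_rot: [0.077, 2.62, -0.021]
ft_force: [0.5, -0.0, -1.6]
grip_width: 0.112
grip_force: 60.0
time: 31.6
position: [0.5883, -0.1146, 0.047]
tool_rot: [0.077, 2.618, -0.021]
ft_force: [-0.1, 0.0, -1.5]
grip_width: 0.107
grip_force: 60.0
t 31.6 g [ 585.9 -114.4   51.4] z [ 0.498 -0.03  -0.867] y [ 0.059  0.998 -0.   ] q [ 0.18  0.05  0.01  2.24 -0.2   0.34  1.87] f [-0.1  0.  -1.5] 9.294213885391622 59.99836999922991
```

```bash
python3 -m inch '[[0,0,-1,0,0,0],[0,0,-2,0,0,0],[0,0,-2,0,0,0]]'; python3 -m inch '[[0,0,0,0,0,0],[0,0,0,0,0,0],[0,0,0,0,0,0],[0,0,0,0,0,0],[0,0,0,0,0,0]]' 45; python3 -m inch '[[0,0,3,-0.3,-5,0],[4,-0.2,6,-0.6,-10.2,0],[8,-0.4,9,-0.6,-10.2,0],[8,-0.4,9,-0.6,-10.2,0]]';  python3 - <<'E'
from h import *
np.set_printoptions(precision=4,suppress=True)
st(); S,ds=grab('side'); Q=cloud('side',ds).reshape(-1,3)
q=Q[(Q[:,0]>.60)&(Q[:,0]<.73)&(Q[:,1]>-.16)&(Q[:,1]<-.08)&(Q[:,2]>.04)&(Q[:,2]<.15)]
f=q[(q[:,0]>.64)&(q[:,0]<.68)]
for z in np.arange(.05,.15,.01):
    s=f[np.abs(f[:,2]-z)<.005]; print('%.3f'%z,len(s),np.median(s[:,0]+.059*(-.12-s[:,1])) if len(s) else '', s[:,1].min() if len(s) else '',s[:,1].max() if len(s) else '')
t=q[(q[:,2]>.06)&(q[:,2]<.075)&(q[:,0]<.65)];print(len(t),t.min(0) if len(t) else '',t.max(0) if len(t) else '')
E
```

```text
time: 31.98
position: [0.5882, -0.1146, 0.0448]
tool_rot: [0.078, 2.619, -0.021]
ft_force: [-0.4, -0.5, -2.6]
grip_width: 0.111
grip_force: 60.0
time: 32.6
position: [0.5885, -0.1146, 0.0451]
tool_rot: [0.078, 2.618, -0.021]
ft_force: [-0.1, -0.2, -0.8]
grip_width: 0.501
grip_force: 0.0
time: 33.1
position: [0.5956, -0.1151, 0.0534]
tool_rot: [0.075, 2.441, -0.026]
ft_force: [-0.4, 0.2, -0.7]
grip_width: 0.519
grip_force: 0.0
t 33.1 g [ 592.4 -114.9   57.2] z [ 0.643 -0.038 -0.765] y [0.061 0.998 0.001] q [ 0.29  0.02 -0.08  2.36 -0.95  0.11  2.63] f [-0.4  0.2 -0.7] 45.11161483855065 0.0
0.050 27 0.6608828269132351 -0.13562728172370447 -0.10247953130707227
0.060 29 0.6607672859136097 -0.13588710017225863 -0.10147178889067848
0.070 29 0.6611428243820039 -0.1357515726833171 -0.09963689468204195
0.080 28 0.6610260311459022 -0.13592902676594654 -0.10366869795147277
0.090 31 0.6610358698613837 -0.13651177341838383 -0.10294686281865867
0.100 30 0.6613962072645785 -0.13593688563513262 -0.10143833674674207
0.110 26 0.6608651040600391 -0.1354745492802742 -0.10054421122800061
0.120 34 0.6609191882259067 -0.13612354522453773 -0.0995071169564779
0.130 42 0.661917734983767 -0.13577589807988638 -0.10200910234255006
0.140 0   
48 [ 0.6004 -0.1202  0.06  ] [ 0.6202 -0.1105  0.0742]
```

```bash
python3 -m inch '[[0,0,0,0,0,0],[0,0,0,0,0,0],[0,0,0,0,0,0],[0,0,0,0,0,0],[0,0,0,0,0,0],[0,0,0,0,0,0]]' 0 60; python3 -m inch '[[0,0,6,0,0,0],[0,0,20,0,0,0],[0,0,40,0,0,0],[3,0,65,0,0,0],[10,0,90,0,0,0],[20,-1,105,0,0,0],[30,-1.5,112,0,0,0],[40,-2,112,0,0,0],[40,-2,112,0,0,0]]'
python3 - <<'E'
from h import *
np.set_printoptions(precision=4,suppress=True)
st(); S,ds=grab('side'); Q=cloud('side',ds).reshape(-1,3)
q=Q[(Q[:,0]>.67)&(Q[:,0]<.725)&(Q[:,1]>-.15)&(Q[:,1]<-.09)&(Q[:,2]>.14)&(Q[:,2]<.26)]
B=np.c_[q[:,1]+.122,q[:,2]-.19,np.ones(len(q))]; w=np.ones(len(q),bool); w=np.abs(q[:,0]-np.median(q[:,0]))<.005
for _ in range(10):
    c=np.linalg.lstsq(B[w],q[w,0],rcond=None)[0]; r=q[:,0]-B@c; w=np.abs(r)<.003
print(c,w.sum(),np.percentile(q[w,1],[2,98]),np.percentile(q[w,2],[0,98,100]))
E
```

```text
time: 33.9
position: [0.5964, -0.1149, 0.054]
tool_rot: [0.072, 2.44, -0.027]
ft_force: [0.5, -0.2, 0.3]
grip_width: 0.108
grip_force: 60.0
time: 35.02
position: [0.6363, -0.1166, 0.1643]
tool_rot: [0.072, 2.443, -0.026]
ft_force: [-0.3, -0.3, -2.0]
grip_width: 0.105
grip_force: 60.0
t 35.025 g [ 633.1 -116.4  168.2] z [ 0.642 -0.037 -0.766] y [0.059 0.998 0.   ] q [ 0.33 -0.08 -0.14  2.18 -0.28  0.36  1.93] f [-0.3 -0.3 -2. ] 9.151571086836206 59.99908626079559
[0.0375 0.0092 0.7011] 396 [-0.1373 -0.1019] [0.1404 0.2412 0.2426]
```

```bash
python3 -m inch '[[6,-0.4,3,0.1,1.2,0],[14,-0.9,5,0.2,2.5,0],[22,-1.4,5,0.2,2.5,0],[29,-1.8,5,0.2,2.5,0],[34,-2.1,5,0.2,2.5,0],[38,-2.4,5,0.2,2.5,0],[40,-2.5,5,0.2,2.5,0],[40,-2.5,5,0.2,2.5,0]]'; python3 -m inch '[[2,-0.1,0,0,0,0],[4,-0.2,0,0,0,0],[6,-0.3,0,0,0,0],[7,-0.4,0,0,0,0],[8,-0.5,0,0,0,0],[8,-0.5,0,0,0,0]]'
python3 - <<'E'
from h import *
st()
E
```

```text
time: 36.08
position: [0.6756, -0.1194, 0.17]
tool_rot: [0.074, 2.486, -0.024]
ft_force: [-3.0, -0.2, -2.3]
grip_width: 0.11
grip_force: 60.0
time: 36.83
position: [0.6823, -0.1198, 0.1685]
tool_rot: [0.074, 2.489, -0.023]
ft_force: [-8.9, 1.4, -2.5]
grip_width: 0.105
grip_force: 60.0
t 36.825 g [ 679.2 -119.6  172.5] z [ 0.605 -0.035 -0.795] y [0.059 0.998 0.001] q [ 0.33  0.03 -0.16  2.04 -0.16  0.43  1.81] f [-8.9  1.4 -2.5] 9.172640163581894 59.99862313270569
```

```bash
python3 -m inch '[[1,0,0,0,0,0],[2,-0.1,0,0,0,0],[3,-0.2,0,0,0,0],[3,-0.2,0,0,0,0]]'
python3 - <<'E'
from h import *
np.set_printoptions(precision=4,suppress=True)
st(); S,ds=grab('side'); Q=cloud('side',ds).reshape(-1,3)
q=Q[(Q[:,0]>.72)&(Q[:,0]<.757)&(Q[:,1]>-.137)&(Q[:,1]<-.105)&(Q[:,2]>.13)&(Q[:,2]<.25)]
for z in np.arange(.13,.25,.01):
    s=q[np.abs(q[:,2]-z)<.005]; print('%.3f'%z,len(s),np.median(s[:,0]+.059*(-.122-s[:,1])) if len(s) else '')
E
```

```text
time: 37.33
position: [0.6836, -0.1199, 0.1667]
tool_rot: [0.074, 2.493, -0.023]
ft_force: [-13.3, 0.9, -3.5]
grip_width: 0.111
grip_force: 60.0
t 37.325 g [ 680.6 -119.7  170.7] z [ 0.602 -0.034 -0.798] y [0.059 0.998 0.002] q [ 0.33  0.04 -0.16  2.03 -0.15  0.43  1.8 ] f [-13.3   0.9  -3.5] 9.678923480121757 59.99833345413208
0.130 25 0.7449770462999128
0.140 49 0.7483808936536953
0.150 30 0.7489902421671225
0.160 30 0.7487535357919006
0.170 32 0.748984870242918
0.180 23 0.7489591722272712
0.190 6 0.7484855660090708
0.200 0 
0.210 0 
0.220 0 
0.230 0 
0.240 0
```

The plate is now vertical and flush with the face (rear at 0.754). I'll lower it a few millimetres to hook the teeth behind the face, then check the pitch.

```bash
python3 -m inch '[[0,0,-2,0,0,0],[0,0,-4,0,0,0],[0,0,-6,0,0,0],[0,0,-7,0,0,0],[0,0,-7,0,0,0]]'
python3 - <<'E'
from h import *
np.set_printoptions(precision=4,suppress=True)
st(); S,ds=grab('side'); Q=cloud('side',ds).reshape(-1,3)
q=Q[(Q[:,0]>.72)&(Q[:,0]<.757)&(Q[:,1]>-.137)&(Q[:,1]<-.105)&(Q[:,2]>.11)&(Q[:,2]<.25)]
for z in np.arange(.12,.25,.01):
    s=q[np.abs(q[:,2]-z)<.005]; print('%.3f'%z,len(s),np.median(s[:,0]+.059*(-.122-s[:,1])) if len(s) else '')
E
```

```text
time: 38.0
position: [0.6832, -0.1201, 0.1634]
tool_rot: [0.074, 2.491, -0.024]
ft_force: [-38.4, 4.2, 19.4]
grip_width: 0.105
grip_force: 60.0
t 38.0 g [ 680.2 -119.9  167.4] z [ 0.604 -0.035 -0.797] y [0.059 0.998 0.001] q [ 0.33  0.04 -0.16  2.04 -0.16  0.42  1.81] f [-38.4   4.2  19.4] 9.152012312871054 60.01269042491913
0.120 2 0.7538387437191328
0.130 49 0.7425661891936565
0.140 39 0.7488006545136634
0.150 28 0.7484449349356321
0.160 28 0.7481461483034306
0.170 30 0.747879169583614
0.180 29 0.7475913017884227
0.190 8 0.7474822683688822
0.200 0 
0.210 0 
0.220 0 
0.230 0 
0.240 0
```

The upper tooth is catching on the slot edge because the plate still leans back about 1.5° (roughly 2.5 mm at that hook). I'll lift a little, pitch the top forward, and lower again.

```bash
python3 -m inch '[[-1,0,4,0,0,0],[-1,0,8,0,0,0],[-1,0,10,0.1,2,0],[-1,0,12,0.2,4,0],[0,0,12,0.3,5,0],[0,0,12,0.3,5,0]]'
python3 - <<'E'
from h import *
np.set_printoptions(precision=4,suppress=True)
st(); S,ds=grab('side'); Q=cloud('side',ds).reshape(-1,3)
q=Q[(Q[:,0]>.72)&(Q[:,0]<.757)&(Q[:,1]>-.137)&(Q[:,1]<-.105)&(Q[:,2]>.11)&(Q[:,2]<.25)]
for z in np.arange(.12,.25,.01):
    s=q[np.abs(q[:,2]-z)<.005]; print('%.3f'%z,len(s),np.median(s[:,0]+.059*(-.122-s[:,1])) if len(s) else '')
E
```

```text
time: 38.8
position: [0.6827, -0.1198, 0.1708]
tool_rot: [0.077, 2.584, -0.02]
ft_force: [-14.0, 1.3, -5.0]
grip_width: 0.107
grip_force: 60.0
t 38.8 g [ 680.1 -119.7  175.1] z [ 0.528 -0.03  -0.849] y [0.059 0.998 0.002] q [ 0.32  0.07 -0.16  1.95 -0.09  0.57  1.74] f [-14.    1.3  -5. ] 9.324079437755987 59.99791145324707
0.120 1 0.7551749836393981
0.130 0 
0.140 20 0.7390930960825819
0.150 25 0.7479883436744349
0.160 32 0.7480487221776073
0.170 31 0.7482306868684041
0.180 27 0.7480013207578848
0.190 4 0.7481151879368063
0.200 0 
0.210 0 
0.220 0 
0.230 0 
0.240 0
```

```bash
python3 -m inch '[[2,-0.1,-2,0,0,0],[3,-0.2,-3,0.1,1,0],[3,-0.2,-4,0.1,1.5,0],[3,-0.2,-5,0.1,2,0],[3,-0.2,-6,0.2,2.5,0],[3,-0.2,-6,0.2,2.5,0]]'
python3 - <<'E'
from h import *
np.set_printoptions(precision=4,suppress=True)
st(); S,ds=grab('side'); Q=cloud('side',ds).reshape(-1,3)
q=Q[(Q[:,0]>.72)&(Q[:,0]<.757)&(Q[:,1]>-.137)&(Q[:,1]<-.105)&(Q[:,2]>.11)&(Q[:,2]<.25)]
for z in np.arange(.12,.25,.01):
    s=q[np.abs(q[:,2]-z)<.005]; print('%.3f'%z,len(s),np.median(s[:,0]+.059*(-.122-s[:,1])) if len(s) else '')
E
```

```text
time: 39.6
position: [0.6842, -0.12, 0.1688]
tool_rot: [0.079, 2.628, -0.018]
ft_force: [-38.9, 3.9, 20.6]
grip_width: 0.109
grip_force: 60.0
t 39.6 g [ 681.7 -119.9  173.2] z [ 0.49  -0.027 -0.871] y [0.059 0.998 0.002] q [ 0.31  0.1  -0.15  1.91 -0.06  0.63  1.71] f [-38.9   3.9  20.6] 9.525827499301586 60.01039445400238
0.120 2 0.7550491175313632
0.130 0 
0.140 10 0.7443334927789957
0.150 2 0.7491069169065079
0.160 26 0.7488189213690811
0.170 27 0.748867649298088
0.180 27 0.7488559456376096
0.190 4 0.7492271895538319
0.200 0 
0.210 0 
0.220 0 
0.230 0 
0.240 0
```

The z/x force ratio of about 0.5 means that face friction from pushing too hard in x is what blocks it. I'll ease the x push, lower again, and measure the bracket's true height.

```bash
cat > m.py <<'E'
from h import *
np.set_printoptions(precision=4,suppress=True)
st(); S,ds=grab('side'); Q=cloud('side',ds).reshape(-1,3)
q=Q[(Q[:,0]>.72)&(Q[:,0]<.757)&(Q[:,1]>-.137)&(Q[:,1]<-.105)&(Q[:,2]>.1)&(Q[:,2]<.25)]
print([(round(z,3),len(s),round(float(np.median(s[:,0]+.059*(-.122-s[:,1]))),4)) for z in np.arange(.11,.25,.01) for s in[q[np.abs(q[:,2]-z)<.005]] if len(s)>5])
f=Q[(Q[:,0]>.70)&(Q[:,0]<.743)&(Q[:,1]>-.143)&(Q[:,1]<-.128)&(Q[:,2]>.09)&(Q[:,2]<.25)]
f=f[f[:,2]<np.median(f[:,2])+.004] if len(f) else f
print('foot',len(f),np.percentile(f[:,2],[10,50,90]) if len(f) else '', np.polyfit(f[:,0],f[:,2],1) if len(f)>5 else '')
E
python3 -m inch '[[-1.5,0,0,0,0,0],[-2.5,0,-1,0,0,0],[-2.5,0,-2,0,0,0],[-2.5,0,-3,0,0,0],[-2.5,0,-4,0,0,0]]'; python3 m.py
```

```text
time: 40.28
position: [0.684, -0.1203, 0.1659]
tool_rot: [0.079, 2.622, -0.018]
ft_force: [-32.0, 3.3, 17.4]
grip_width: 0.101
grip_force: 60.0
t 40.275 g [ 681.6 -120.2  170.2] z [ 0.495 -0.028 -0.869] y [0.059 0.998 0.002] q [ 0.31  0.1  -0.15  1.91 -0.07  0.62  1.72] f [-32.    3.3  17.4] 8.796273983180967 60.00838279724121
[(np.float64(0.14), 8, 0.7442), (np.float64(0.15), 15, 0.749), (np.float64(0.16), 27, 0.7489), (np.float64(0.17), 29, 0.7485), (np.float64(0.18), 30, 0.7486)]
foot 31 [0.1332 0.1353 0.1367] [0.0303 0.113 ]
```

```bash
python3 -m inch '[[-1,0,0,0,0,0],[-2,0,0,0,0,0],[-3,0,0,0,0,0]]'; python3 m.py
```

```text
time: 40.7
position: [0.6842, -0.1203, 0.1664]
tool_rot: [0.078, 2.616, -0.019]
ft_force: [-6.4, 0.9, -0.2]
grip_width: 0.105
grip_force: 60.0
t 40.7 g [ 681.7 -120.1  170.7] z [ 0.5   -0.028 -0.865] y [0.059 0.998 0.002] q [ 0.31  0.09 -0.15  1.92 -0.07  0.61  1.72] f [-6.4  0.9 -0.2] 9.116487233225328 60.000243186950684
[(np.float64(0.14), 7, 0.7432), (np.float64(0.15), 15, 0.7491), (np.float64(0.16), 30, 0.7488), (np.float64(0.17), 29, 0.7489), (np.float64(0.18), 28, 0.7484)]
foot 39 [0.1332 0.1356 0.137 ] [-0.005  0.139]
```

```bash
python3 -m inch '[[0,0,-2,0,0.4,0],[0,0,-3.5,0,0.8,0],[-0.5,0,-5,0,1.2,0]]'; python3 m.py
```

```text
time: 41.12
position: [0.684, -0.1206, 0.1622]
tool_rot: [0.079, 2.636, -0.02]
ft_force: [-11.5, 0.6, 4.3]
grip_width: 0.102
grip_force: 60.0
t 41.125 g [ 681.6 -120.5  166.5] z [ 0.482 -0.029 -0.875] y [0.06  0.998 0.   ] q [ 0.31  0.11 -0.15  1.91 -0.06  0.63  1.71] f [-11.5   0.6   4.3] 8.916421224554671 60.00253200531006
[(np.float64(0.13), 6, 0.7447), (np.float64(0.15), 18, 0.749), (np.float64(0.16), 26, 0.7491), (np.float64(0.17), 34, 0.749), (np.float64(0.18), 27, 0.7494)]
foot 29 [0.1295 0.1312 0.132 ] [0.0248 0.1129]
```

That worked: it came down 4.3 mm and the plate stayed vertical and flush. I'll continue the same way.

```bash
python3 -m inch '[[0,0,-2,0,0.4,0],[-0.3,0,-3.5,0,0.8,0],[-0.6,0,-5,0,1,0]]'; python3 m.py
```

```text
time: 41.55
position: [0.6838, -0.1207, 0.1574]
tool_rot: [0.079, 2.653, -0.021]
ft_force: [-9.6, -0.3, 3.8]
grip_width: 0.103
grip_force: 60.0
t 41.55 g [ 681.5 -120.6  161.8] z [ 0.468 -0.029 -0.883] y [ 0.06   0.998 -0.001] q [ 0.3   0.12 -0.15  1.9  -0.05  0.64  1.7 ] f [-9.6 -0.3  3.8] 8.96764844750805 60.00268220901489
[(np.float64(0.15), 20, 0.7495), (np.float64(0.16), 27, 0.7491), (np.float64(0.17), 29, 0.7488), (np.float64(0.18), 28, 0.7492)]
foot 22 [0.126  0.1275 0.1284] [0.0262 0.1082]
```

```bash
python3 -m inch '[[0,0,-2,0,0.2,0],[-0.2,0,-4,0,0.4,0],[-0.4,0,-6,0,0.4,0],[-0.6,0,-8,0,0.4,0]]'; python3 m.py
```

```text
time: 42.1
position: [0.6837, -0.1208, 0.1495]
tool_rot: [0.079, 2.658, -0.022]
ft_force: [-6.6, 0.3, 2.9]
grip_width: 0.105
grip_force: 60.0
t 42.1 g [ 681.4 -120.6  153.9] z [ 0.463 -0.029 -0.886] y [ 0.06   0.998 -0.001] q [ 0.3   0.13 -0.15  1.9  -0.04  0.64  1.7 ] f [-6.6  0.3  2.9] 9.121714430671995 60.001065731048584
[(np.float64(0.14), 15, 0.7493), (np.float64(0.15), 31, 0.7491), (np.float64(0.16), 29, 0.7492), (np.float64(0.17), 31, 0.7492), (np.float64(0.18), 28, 0.7494)]
foot 21 [0.1165 0.119  0.1203] [0.039  0.0903]
```

Three to four millimetres remain. I'll press on until the downward force rises.

```bash
python3 -m inch '[[0,0,-1.5,0,0,0],[0,0,-3,0,0,0],[0,0,-4,0,0,0],[0,0,-5,0,0,0],[0,0,-5,0,0,0]]'; python3 m.py
```

```text
time: 42.78
position: [0.6837, -0.1208, 0.1466]
tool_rot: [0.079, 2.657, -0.022]
ft_force: [-18.6, 1.4, 14.6]
grip_width: 0.11
grip_force: 60.0
t 42.775 g [ 681.4 -120.7  151. ] z [ 0.464 -0.029 -0.886] y [ 0.06   0.998 -0.002] q [ 0.3   0.13 -0.15  1.9  -0.04  0.63  1.7 ] f [-18.6   1.4  14.6] 9.56826202727494 60.0063693523407
[(np.float64(0.14), 21, 0.7492), (np.float64(0.15), 33, 0.7488), (np.float64(0.16), 28, 0.7494), (np.float64(0.17), 28, 0.7491), (np.float64(0.18), 30, 0.7489)]
foot 20 [0.1122 0.1154 0.1176] [0.0282 0.0946]
```

```bash
python3 -m inch '[[-1,0,0,0,0,0],[-1.5,0,-2,0,0,0],[-1.5,0,-3,0,0,0]]'; python3 m.py
python3 - <<'E'
from h import *
S,_=load('side'); T,d=grab('top')
b=cv2.resize(S[130:260,310:440,::-1],(400,400),interpolation=2);a=cv2.resize(T[110:175,322:387,::-1],(400,400),interpolation=2); cv2.imwrite('pics/c7.png',np.hstack([a,b]))
E
```

```text
time: 43.2
position: [0.6831, -0.1208, 0.145]
tool_rot: [0.079, 2.655, -0.022]
ft_force: [-22.5, 2.3, 19.6]
grip_width: 0.107
grip_force: 60.0
t 43.2 g [ 680.8 -120.7  149.4] z [ 0.466 -0.03  -0.884] y [ 0.06   0.998 -0.002] q [ 0.3   0.13 -0.15  1.91 -0.04  0.62  1.7 ] f [-22.5   2.3  19.6] 9.319256845534662 60.00951826572418
[(np.float64(0.13), 8, 0.7491), (np.float64(0.14), 27, 0.7489), (np.float64(0.15), 27, 0.7484), (np.float64(0.16), 29, 0.7484), (np.float64(0.17), 26, 0.7481), (np.float64(0.18), 32, 0.7478)]
foot 13 [0.115  0.1159 0.117 ] [0.0509 0.0787]
```

View pics/c7.png

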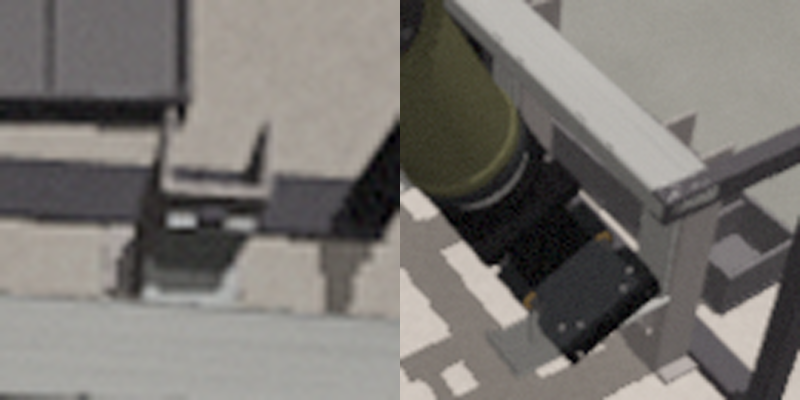

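In the top crop, two light pieces of the plate's top edge show at about (185,218) and (240,218). A dark tab, the catch, covers the middle between them. I'll confirm by depth against the locked twin.

Run:
```python
from h import *
np.set_printoptions(precision=4,suppress=True,linewidth=200)
T,d=grab('top'); P=cloud('top',d)
from math import *
for n,(cx,cy) in(('free',(.7535,-.1243)),('twin',(.7655,.0860))):
    q=P.reshape(-1,3)-[cx,cy,.016]; a=np.radians(-3.4); X=q[:,0]*cos(a)+q[:,1]*sin(a); Y=-q[:,0]*sin(a)+q[:,1]*cos(a); Z=q[:,2]
    m=(X>-.014)&(X<.001)&(abs(Y)<.022)&(Z>.19)&(Z<.232)
    o=np.argsort(Y[m]); print(n); print((np.c_[X,Y,Z][m][o]*1e3).round(0).astype(int).tolist())
```

```text
free
[[0, -21, 202], [0, -21, 226], [0, -20, 212], [0, -18, 202], [-7, -18, 208], [-4, -18, 209], [-1, -18, 230], [0, -17, 215], [-8, -16, 200], [0, -16, 202], [-7, -16, 206], [-1, -16, 228], [-5, -15, 209], [-1, -14, 215], [-8, -14, 199], [0, -13, 225], [-7, -13, 206], [-1, -13, 203], [-4, -13, 207], [-1, -12, 216], [-8, -12, 197], [0, -11, 224], [0, -11, 200], [-4, -10, 207], [-8, -10, 212], [-1, -9, 214], [-8, -9, 199], [0, -8, 224], [-5, -8, 208], [-8, -8, 211], [-7, -7, 194], [-2, -6, 219], [-5, -6, 222], [-7, -6, 203], [-1, -6, 226], [-7, -4, 194], [-8, -4, 221], [-5, -4, 221], [-3, -3, 223], [0, -3, 221], [-8, -3, 209], [-8, -2, 219], [-8, -1, 193], [-6, -1, 222], [-3, -1, 224], [-2, 0, 228], [0, 0, 229], [-9, 0, 210], [-8, 1, 220], [-8, 1, 193], [-3, 1, 221], [-6, 1, 223], [-1, 2, 223], [-7, 2, 203], [-8, 3, 218], [-7, 4, 190], [-6, 4, 221], [-1, 4, 222], [-4, 4, 224], [-8, 5, 207], [-8, 6, 217], [-5, 6, 217], [-8, 6, 193], [-3, 7, 221], [-1, 7, 224], [-8, 8, 206], [-6, 8, 209], [-4, 8, 209], [-1, 8, 209], [-8, 9, 190], [0, 9, 217], [-8, 10, 204], [-6, 10, 206], [-3, 11, 207]
[... 943 characters left out ...]
 -3, 216], [0, -1, 228], [-2, -1, 226], [-6, -1, 197], [-6, -1, 221], [-4, -1, 222], [-8, 0, 216], [0, 1, 230], [-6, 1, 199], [-7, 1, 223], [-4, 2, 223], [-1, 2, 220], [-7, 2, 213], [0, 4, 229], [-5, 4, 225], [-7, 4, 223], [-6, 4, 196], [-2, 4, 223], [-5, 6, 204], [0, 6, 229], [-7, 6, 224], [-4, 7, 223], [-6, 7, 194], [-1, 7, 221], [-6, 9, 204], [-1, 9, 229], [0, 11, 215], [-4, 11, 210], [-2, 11, 210], [-5, 12, 203], [-1, 12, 228], [-6, 13, 193], [-1, 13, 216], [-5, 13, 211], [-2, 13, 211], [-6, 14, 204], [0, 15, 224], [0, 16, 213], [-4, 16, 209], [-2, 16, 208], [0, 17, 226], [-5, 17, 201], [-6, 18, 190], [0, 18, 214], [-2, 19, 210], [-4, 19, 208], [0, 20, 224], [-5, 20, 198], [-1, 21, 213]]
```

The catch stands 8 mm out at z=222 over the plate top at z=209, the same as the locked twin, so it is latched. I'll unload, release and back out.

```bash
python3 -m inch '[[0,0,1.5,0,0,0],[-0.5,0,3,0,0,0],[-0.5,0,3,0,0,0]]'; python3 -m inch '[[0,0,0,0,0,0],[0,0,0,0,0,0],[0,0,0,0,0,0],[0,0,0,0,0,0],[0,0,0,0,0,0]]' 50; python3 -m inch '[[-6,0.4,3,0,0,0],[-18,1,8,0,0,0],[-40,2.4,15,0,0,0],[-75,4.5,25,0,0,0],[-115,7,45,0,0,0],[-150,9,70,0,0,0],[-160,9,90,0,0,0],[-160,9,90,0,0,0]]'
python3 - <<'E'
from h import *
st(); S,ds=grab('side'); T,d=grab('top')
b=cv2.resize(S[100:400,180:540,::-1],(480,400),interpolation=2);a=cv2.resize(T[90:300,180:460,::-1],(320,240),interpolation=2); c=np.zeros((400,800,3),np.uint8); c[:,:480]=b; c[:240,480:]=a; c[240:400,480:]=cv2.resize(T[110:190,322:482,::-1],(320,160),interpolation=2); cv2.imwrite('pics/c8.png',c)
Q=cloud('side',ds).reshape(-1,3)
q=Q[(Q[:,0]>.72)&(Q[:,0]<.757)&(Q[:,1]>-.137)&(Q[:,1]<-.105)&(Q[:,2]>.13)&(Q[:,2]<.2)]; print(np.polyfit(q[:,2],q[:,0]+.059*(-.122-q[:,1]),1))
E
```

```text
time: 43.72
position: [0.6835, -0.1208, 0.146]
tool_rot: [0.079, 2.654, -0.022]
ft_force: [-3.3, -0.1, 5.4]
grip_width: 0.107
grip_force: 60.0
time: 44.35
position: [0.6811, -0.1204, 0.1427]
tool_rot: [0.079, 2.661, -0.021]
ft_force: [0.1, -0.6, 0.2]
grip_width: 0.549
grip_force: 0.0
time: 45.35
position: [0.5211, -0.1117, 0.234]
tool_rot: [0.079, 2.658, -0.022]
ft_force: [0.1, -0.6, 0.4]
grip_width: 0.573
grip_force: 0.0
t 45.35 g [ 518.7 -111.6  238.5] z [ 0.463 -0.029 -0.886] y [ 0.06   0.998 -0.002] q [ 0.36 -0.3  -0.12  2.11 -0.15  0.85  1.82] f [ 0.1 -0.6  0.4] 49.84754924126536 0.0
[-0.03241826  0.75266449]
```

View pics/c8.png

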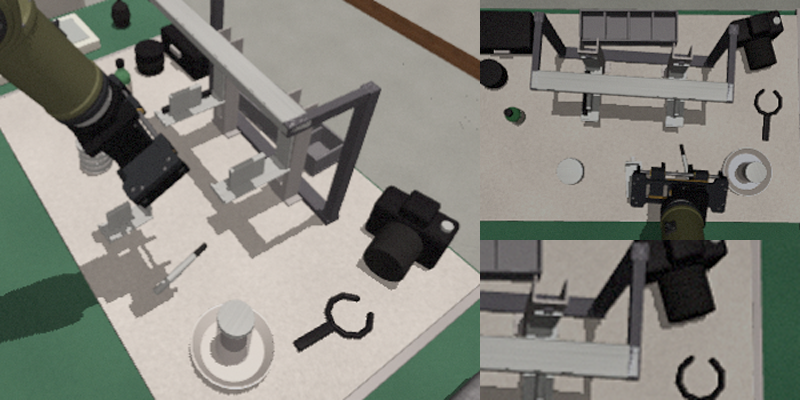

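The hung bracket sits level beside its twin, and the tin stands upright in the dish. The tower, short bracket, pen, wrench and bottle are where they were. One last numeric check of the catch, then I'll hand in.

Run:
```python
from h import *
from math import *
ok=[]
T,d=load('top'); P=cloud('top',d).reshape(-1,3)
for cx,cy in((.7535,-.1243),(.7655,.0860)):
    q=P-[cx,cy,.016]; a=radians(-3.4); X=q[:,0]*cos(a)+q[:,1]*sin(a); Y=-q[:,0]*sin(a)+q[:,1]*cos(a); Z=q[:,2]
    c=(X>-.010)&(X<-.0015)&(abs(Y)<.005)&(Z>.214)&(Z<.23); p=(X>-.01)&(X<-.0015)&(abs(Y)>.009)&(abs(Y)<.017)&(Z>.203)&(Z<.216)
    print('catch',c.sum(),np.median(Z[c]),X[c].min(),'plate top',p.sum(),np.median(Z[p])); ok.append(c.sum()>3)
s=ctrl.get_state(); print(s['time'],s['ft_force'])
if all(ok): print(ctrl.close_job())
```

```text
catch 12 0.22253913366989297 -0.008079028367353415 plate top 15 0.20901721049016686
catch 12 0.22247878900462736 -0.007744373572779692 plate top 10 0.20964125385444077
45.45 [-0.6230629  -0.73925036 -0.11140724]
the job is handed in; nothing more can be done
None
```

The job is handed in at 45.5 s: the long bracket hangs fully home in the free upright with the catch out over it, matching its locked twin, after a first hooking attempt failed and was redone; the tall tin stands upright in the dish, the other things look unmoved, and I saw no contact with the lamp bar or frame.

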